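# Put the press punch away and secure its case with a snap hook

## Task

Put the press punch away: stand it, flange down, fully home in the empty round hole of the green tooling case, then shut the lid so that the staple comes up through the slot of the lid's tongue. Lock the case with the snap hook: push its sprung gate against one leg of the staple, above the tongue, until the leg is inside the hook and the gate snaps shut, and leave the hook lying there. Leave the other tools where they lie.

Things in the scene. Friction and masses are not known exactly. Their poses are not given: they have to be found in the camera images.
- press_punch: Loose turned-steel press punch, 60 mm tall, 0.38 kg, standing upright. Round flange 43 mm in diameter from z = 0 to 28 mm, then a plain stem 24 mm in diameter up to z = 60 mm, to be gripped from above. Origin: centre of its underside; z up the axis.
- tool_case: Green sheet-steel case, fixed; origin: centre of its underside; x from front to back (away from the robot at yaw 0), y to its left, z up. Walls 110 (x) by 190 (y), 70 mm high, 3 thick; wooden insert inside, top z = 24. A spacer tube (46 mm tall) stays fixed in the insert's other hole at y = +50. In front stands the staple (see its legs). Behind the staple the shut lid's top is z = 75, clear above.
- punch_nest (a point): Centre of the empty round hole for the punch, on the case floor where the punch's underside must stand: 12 mm in front of the case's centre, 42 mm to its right, 3 mm above its underside. Hole 47 mm wide, 21 mm deep, chamfered mouth at z = 24 mm in the case.
- case_lid (a joint): Angle of the lid in rad: 0 shut (a plate 118 mm deep by 197 mm wide, top at z = 75 mm in the case, ribs 2 mm higher), grows as it opens up and back; stop at 1.85. It starts open, about upright. The hinge is stiff: the open lid stays where it is left, and falls shut by itself once below about 0.9 rad; pushing it takes under 2 N.
- lid_hinge (a point): Middle of the hinge line, at the case's upper back edge (59 mm behind the case's centre, 71 mm up). The hinge axis is the case's y axis.
- lid_tongue (a point): Middle of the free end of the steel tongue at the front of the lid, 163 mm from the hinge line (moves with the lid). The tongue is 80 mm wide, 3 mm thick, 45 mm long and in one plane with the lid's top; its slot, 62 by 25 mm, drops over the staple.
- staple_left (a point): Point on the axis of the staple's left leg, 85 mm above the table (10 mm above the tongue of the shut lid). The staple is an inverted U of 7 mm round bar in the case plane x = -77 mm, fixed on a bracket: upright legs at case y = +25 and -25 mm, straight up to z = 104, arched top at z = 120 mm; window between the legs 43 mm wide.
- staple_right (a point): The same point on the staple's right leg (case y = -25 mm).
- snap_hook: Loose D-shaped snap hook (carabiner) of pale metal with a dark sprung gate, lying flat, 105 by 65 by 11 mm, 0.13 kg. Origin: underside, near the middle of the D; x lengthwise to the nose end, y from spine to gate, z up. Inside space x -49 to +36, y -25 to +20 mm; body reaches x -59 to +46 mm. Spine bar at y = -30, gate at y = +24 mm.
- hook_gate (a joint): Angle of the hook's sprung gate in rad: 0 shut, grows as it is pressed inward, stop at 0.95. Hinged at hook x = -30, y = +24 mm; its free end is at x = +20 mm, beside the nose's end at x = +22 mm. The spring shuts it; pushing it open near its free end takes about 2.5 to 4 N.
- hook_spine (a point): Middle of the best gripping place on the hook's spine, x = -16, y = -30, z = 5.5 mm in the hook. The spine is a straight flat-sided bar 10 mm wide (y) and 11 mm high, from x = -34 to +23 mm: grip it across y from above, one finger inside the D.
- hook_mouth (a point): Where a bar should meet the gate: hook x = +14, y = +24 mm (allowed x +9 to +18). A bar pressed square against it swings the gate in; when the bar has got to y = -6 to -12 mm the gate springs shut behind it. The nose end reaches 32 mm beyond the bar: pushing from the case's front, hook x to the case's right, hook y to its back, it goes through the staple's window and the bar is the left leg.
- pouring_cup: Loose aluminium pouring cup, 70 mm wide, 72 mm tall; leave alone. Origin: centre of its underside.
- wax_brush: Loose flat brush with a wooden handle, 200 by 45 by 14 mm; leave alone. Origin: its middle, on the underside.
- ring_gauge: Loose steel ring gauge, 67 mm wide, 16 mm high; leave alone. Origin: centre of its underside.

How it is judged:
By the outcome, as a careful person would: the job done as asked, in the order asked, and still so for the second after the job is handed in, with the robot touching nothing.
It also fails if it takes over 62 s, if anything falls off the work surface, if the arm or the gripper's body presses on something with over 40 N, if the wrist force passes 120 N, or if a joint passes its speed limit or range.

## Robot

A 6-joint arm with a two-finger parallel gripper is mounted at the origin on a cart in front of the work surface, level with it; the furniture and walls round the work are solid. World frame = base frame: x ahead of the robot, y to its left, z up, the work surface at z = 0. Lengths are in m, angles in rad, forces in N, time in s.
With the tool pointing down it reaches from about 0.225 to 0.875 m from the base axis. Payload 3.4 kg.
Tool frame: the origin (TCP) lies midway between the tips of the shut fingers; the grasp point (between the pads) lies behind it (manip.grip_point_offset is the z of the grasp point in the tool frame, in m); z points along the fingers, x is the direction in which the jaws open and shut, and the axes are right-handed (so a half turn about z gives the same grasp; the last joint's range is limited). The gripper opens to 85 mm and grips with 20 to 120 N. Pads are 22 mm wide; open, the fingers measure 114 mm over their backs; the gripper's body (76 mm by 85 mm) begins 54 mm behind the grasp point. The pads swing forward as they close: fully open they stand 13 mm farther back than shut.
Start: joints at [-1.25, 0.276, 1.505, -0, 1.361, -0.121], TCP at [0.246, -0.52, 0.231] pointing down, gripper open.
Joint ranges: [-2.89, 2.89], [-0.75, 2.08], [0.22, 2.7], [-1.18, 4.32], [0.11, 2.71], [-2.7, 2.7]. Speed limits (rad/s): [2.57, 2.57, 3.14, 3.14, 3.14, 3.14].

## Interface

Orientations are given as a unit quaternion [w, x, y, z].
In Python, from rig import manip, eyes, recognise, regions_of, mark_of gives the robot as it stands.
- The arm moves only by the shell command python3 -m inch 'ROWS' [FORCE]. ROWS is JSON, a list of rows, each a list of 5 numbers: the gripper command: -1 is shut, 1 is fully open, values between are in proportion, then the shift along the tool's x, y, z in mm, then the turn about the tool's z in degrees. A call has 1 to 20 rows; each row shifts and turns the pose as measured when the row begins, along the tool's axes as they then stand; what a row does not reach is not made up. A row lasts 1/12 s, in which the tool goes at most 41.7 mm and 7.16 degrees, less where a joint would pass 70% of its speed; a pose out of reach is approached as far as the arm can. A call with a gripper value outside its range is refused whole. The fingers move at their own pace and stop on an object; FORCE is the grip in N (left out, the last holds). Time passes only in rows, so rows that do not move let the fingers close. It gives the time, the measured TCP pose, the force and the opening at its end, in the units of the state.
- manip.get_state(): the state, without advancing time (a new reading comes with each control period).
- eyes.get_image(name): name is "side" or "top"; returns a dict with "frame" (384x512x3 uint8, red, green, blue), "K" (3x3 intrinsics, pixels), "rvec" (rotation vector, rad) and "tvec" (3), from world to camera coordinates, as OpenCV has them. Camera axes: x right, y down, z forward; pixel columns grow to the right and rows downward; lengths in m; the calibration is good to about 2 mm. A picture is of the moment at which its call begins. There is no depth.
- manip.sign_off(): hands the job in, once; it reports no verdict.
Trained networks look in a picture, given as the dict that the camera call returned (one of the last four; its "shot" number tells which), for a name from the list of things; names that differ only in an ending like _2 or _b are one class to them, and where a whole thing is asked for, a point or a joint stands for the part that bears it (a point fixed in the world has none). Each returns a list of dicts, best first, with "confidence" (0 to 1); they miss things now and then, are a little off and sometimes report something else, mostly with a low value. They report only what shows in the picture. A call takes as long as a camera call.
- recognise(picture, target): "bbox" ([left, top, width, height] in pixels, round what is visible of it).
- regions_of(picture, target): "mask" (384x512 bool, what is visible of it) and "bbox" ([left, top, width, height] in pixels, round what is visible of it).
- mark_of(picture, target): "point" ([row, column] in pixels: a listed point, or the origin of a listed thing).
The state is a dict: "clock": time; "qpos": joint angles; "qd": joint speeds; "effort": joint torques, N m; "position": TCP position; "ee_rot": TCP orientation; "contact_force": force on the tool from outside, world axes, zero at the start; "moment": the same for the moment, N m; "width": finger opening in m.
Only numpy, scipy, OpenCV 4.12 (cv2) and the standard library are available. Lean on these libraries where they do the work, as an engineer would, in place of code of your own. Each camera call takes 0.05 s, during which the arm holds its last target.

## Working session

There is one attempt and no reset: what is moved stays moved. The work goes in short steps, Python scripts to look and compute and a shell command to move; the robot and the scene stay as the last step left them, time stands still between calls to the robot, and variables do not carry over. Pictures are saved under pics/ and viewed, and the job is handed in when it is done.

```bash
ls -la; mkdir -p pics; cat > h.py <<'E'
import numpy as np, cv2
from rig import manip, eyes, recognise, regions_of, mark_of
def cam(p):
    R,_=cv2.Rodrigues(np.array(p['rvec'],float)); t=np.array(p['tvec'],float).ravel(); return np.array(p['K'],float),R,t
def ray(p,rc):
    K,R,t=cam(p); d=R.T@np.linalg.inv(K)@np.array([rc[1],rc[0],1.0]); return -R.T@t,d
def onz(p,rc,z):
    o,d=ray(p,rc); return o+d*(z-o[2])/d[2]
def tri(obs):
    A=np.zeros((3,3));b=np.zeros(3)
    for p,rc in obs:
        o,d=ray(p,rc); d=d/np.linalg.norm(d); M=np.eye(3)-np.outer(d,d); A+=M;b+=M@o
    X=np.linalg.solve(A,b); return X
def proj(p,X):
    K,R,t=cam(p); c=K@(R@np.array(X,float)+t); return c[1]/c[2],c[0]/c[2]
def save(p,n,crop=None,s=1.5):
    f=p['frame'][:,:,::-1]
    if crop: f=f[crop[0]:crop[1],crop[2]:crop[3]]
    cv2.imwrite('pics/'+n,cv2.resize(f,None,fx=s,fy=s,interpolation=cv2.INTER_CUBIC))
E
python3 - <<'E'
from h import *
np.set_printoptions(precision=4,suppress=True)
s=manip.get_state();print(s, manip.grip_point_offset)
P={n:eyes.get_image(n) for n in('side','top')}
for n in P: save(P[n],n+'0.png'); print(n,-cam(P[n])[1].T@cam(P[n])[2])
for t in ['press_punch','tool_case','punch_nest','lid_hinge','lid_tongue','staple_left','staple_right','snap_hook','hook_spine','hook_mouth','pouring_cup','wax_brush','ring_gauge']:
    o=[]
    for n in P:
        m=mark_of(P[n],t)
        if m: o.append((P[n],m[0]['point'])); print(t,n,np.round(m[0]['point'],1),m[0]['confidence'],'z0',onz(P[n],m[0]['point'],0))
    if len(o)==2: X=tri(o); print('   tri',X,[np.round(np.subtract(proj(p,X),r),1) for p,r in o])
E
```

```text
total 12
drwxr-xr-x  3 agent agent 4096 Dec  7 15:02 .
drwxr-xr-x 23 root  root  4096 Dec  7 15:02 ..
drwxr-xr-x  2 agent agent 4096 Dec  7 15:02 pics
{'clock': 0.0, 'qpos': array([-1.25  ,  0.2766,  1.5061,  0.    ,  1.3607, -0.121 ]), 'qd': array([ 0.0007,  0.0012,  0.0002, -0.0012, -0.0006, -0.0008]), 'effort': array([  0.    , -41.6773, -24.5806,  -0.0003,   0.011 ,  -0.    ]), 'position': array([ 0.2457, -0.5193,  0.2304]), 'ee_rot': array([-0.0006,  0.8449, -0.535 , -0.0007]), 'contact_force': array([-0.0095, -0.089 ,  0.677 ]), 'moment': array([-0.0053, -0.0229, -0.0337]), 'width': 0.08572789545132184} -0.0187
side [-0.1359 -1.1378  1.1443]
top [ 0.4285 -0.0642  1.3536]
press_punch side [271.1 306. ] 0.42 z0 [ 0.5119 -0.3998  0.    ]
press_punch top [234.2 284. ] 0.55 z0 [ 0.4289 -0.1934  0.    ]
   tri [ 0.5046 -0.2639 -0.1265] [array([ -0.7, -27.7]), array([-20.8,  16. ])]
tool_case top [192.3 199.4] 0.78 z0 [0.5656 0.0888 0.    ]
punch_nest top [191.  218.7] 0.77 z0 [0.5706 0.0246 0.    ]
lid_hinge side [170.7 223.9] 0.71 z0 [0.5472 0.1833 0.    ]
lid_hinge top [167.7 194.3
[... 898 characters left out ...]
ay([-0. , -0.7]), array([-0.7,  0.4])]
hook_mouth side [164.5 200.4] 0.58 z0 [0.4879 0.2689 0.    ]
hook_mouth top [217.9 135.8] 0.62 z0 [0.4787 0.2967 0.    ]
   tri [ 0.4886  0.2961 -0.0172] [array([-0.1, -2.6]), array([-2.7,  1.6])]
pouring_cup top [154.9 135.9] 0.63 z0 [0.6899 0.3044 0.    ]
wax_brush side [310.1 312.7] 0.57 z0 [ 0.4406 -0.5267  0.    ]
wax_brush top [235.6 383.7] 0.62 z0 [ 0.4268 -0.5247  0.    ]
   tri [ 0.4322 -0.5266  0.0047] [array([ 0.3, -2.2]), array([-1.7,  1. ])]
ring_gauge side [271.1 306.9] 0.62 z0 [ 0.5142 -0.4013  0.    ]
ring_gauge top [211.1 348.1] 0.78 z0 [ 0.5071 -0.4076  0.    ]
   tri [ 0.5079 -0.4062  0.0086] [array([ 0.1, -0.5]), array([-0.4,  0.2])]
```

View pics/side0.png

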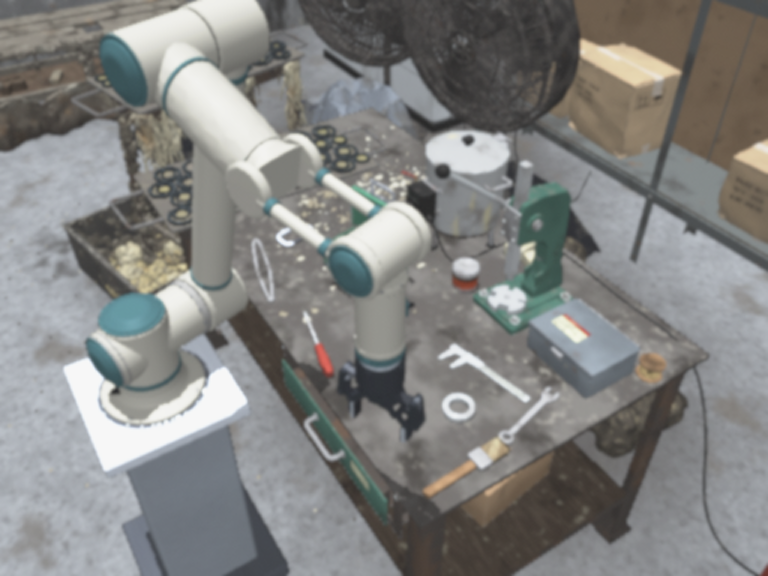

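View pics/top0.png

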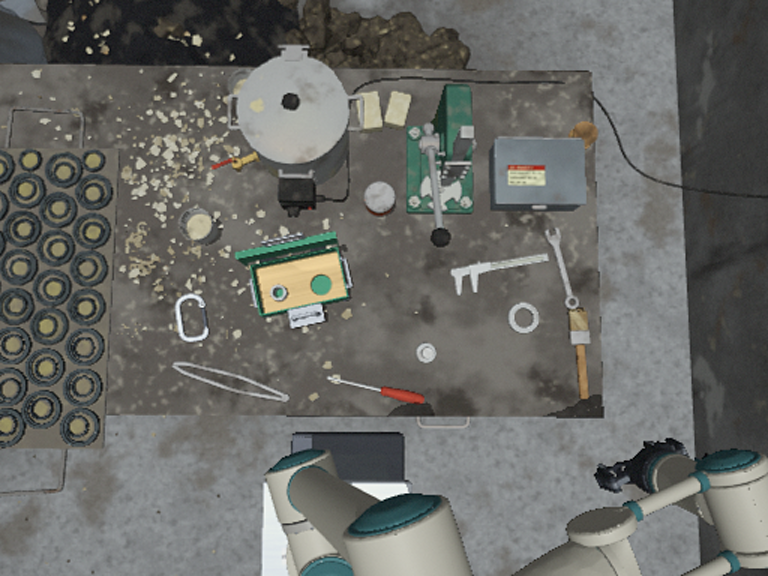

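The side view has the arm in front of the case. In the top view the case is at about (300,280), the punch at (426,352) and the hook at (192,318), all in the 1.5x picture. Next I'll refine the poses.

```bash
cat > fit.py <<'E'
from h import *
from scipy.optimize import least_squares
CP={'tool_case':[0,0,0],'punch_nest':[-.012,-.042,.003],'lid_hinge':[-.059,0,.071],'staple_left':[-.077,.025,.085],'staple_right':[-.077,-.025,.085]}
CP['lid_hinge']=[.059,0,.071]
HP={'snap_hook':[0,0,0],'hook_spine':[-.016,-.03,.0055],'hook_mouth':[.014,.024,.0055]}
def world(q,X): 
    c,s=np.cos(q[2]),np.sin(q[2]); X=np.array(X,float)
    return np.array([q[0]+c*X[0]-s*X[1],q[1]+s*X[0]+c*X[1],X[2]])
def fitpts(obs,q0):
    f=lambda q: np.concatenate([np.subtract(proj(p,world(q,X)),rc)*w for p,rc,X,w in obs])
    r=least_squares(f,q0,loss='soft_l1'); return r.x,f(r.x).reshape(-1,2)
E
python3 - <<'E'
from fit import *
np.set_printoptions(precision=4,suppress=True)
p=eyes.get_image('top'); s=eyes.get_image('side')
save(p,'c_case.png',(140,230,140,250),6); save(p,'c_hook.png',(180,250,90,160),7);save(p,'c_punch.png',(210,260,260,310),8)
for D,q0 in((CP,[.57,.06,.2]),(HP,[.5,.33,-1.5])):
  o=[];nm=[]
  for pp,cn in((p,'top'),(s,'side')):
    for t in D:
      if cn=='side' and D is CP and t not in('staple_left',): continue
      for m in mark_of(pp,t)[:1]:
        o.append((pp,m['point'],D[t],m['confidence'])); nm.append((cn,t))
  q,r=fitpts(o,q0); print(q,np.degrees(q[2]))
  for n,e in zip(nm,r): print(n,e)
for t in['press_punch','tool_case','snap_hook','case_lid','hook_gate']:
  for cn,pp in(('top',p),('side',s)):
    for m in regions_of(pp,t)[:2]:
      M=m['mask']; print(t,cn,m['bbox'],m['confidence'],M.sum(),cv2.minAreaRect(np.argwhere(M).astype(np.float32)),np.argwhere(M).mean(0))
for m in mark_of(p,'press_punch'): print(m)
E
```

```text
[0.57   0.0821 0.2394] 13.714546111574656
('top', 'tool_case') [-1.8743  2.526 ]
('top', 'punch_nest') [-0.9524 -2.7624]
('top', 'lid_hinge') [0.1384 0.0955]
('top', 'staple_left') [ 0.6919 -0.1624]
('top', 'staple_right') [0.6207 0.6009]
('side', 'staple_left') [-0.4817 -3.1222]
[ 0.4935  0.321  -2.9883] -171.2146382420524
('top', 'snap_hook') [-0.171   2.3319]
('top', 'hook_spine') [ 0.0787 -0.8298]
('top', 'hook_mouth') [ 0.0844 -0.194 ]
('side', 'snap_hook') [0.9763 0.5288]
('side', 'hook_spine') [0.2732 0.0868]
('side', 'hook_mouth') [-1.9125 -0.5971]
press_punch top [276.6, 230.3, 14.6, 15.5] 0.49 135 ((235.00001525878906, 283.5000305175781), (12.020814895629883, 12.020814895629883), 45.0) [235.037  283.4222]
tool_case top [156.6, 155.8, 76.9, 64.3] 0.93 3270 ((186.19390869140625, 198.54513549804688), (63.560401916503906, 68.1533432006836), 20.2248592376709) [184.5315 197.7453]
tool_case side [233.2, 120.5, 26.2, 30.9] 0.52 267 ((133.4536590576172, 243.8418426513672), (20.2353572845459, 32.61396789550781), 42.709388732910156) [134.4682 245.5094]
snap_hook top [115.9, 195.8, 24.
[... 163 characters left out ...]
 150.3, 8.2, 15.6] 0.56 63 ((158.84616088867188, 188.2307891845703), (11.163125038146973, 8.6824312210083), 7.125016689300537) [158.746  188.1429]
case_lid top [159.7, 153.1, 67.4, 24.7] 0.95 743 ((163.96728515625, 190.25137329101562), (13.521110534667969, 69.89207458496094), 13.535857200622559) [164.319  190.7927]
case_lid side [234.4, 120.7, 29.3, 30.9] 0.56 304 ((133.7376708984375, 243.630615234375), (21.92521858215332, 34.1975212097168), 39.09385681152344) [136.273  245.1809]
hook_gate top [153.5, 155.6, 79.5, 63.4] 0.69 3319 ((186.07373046875, 199.1675567626953), (63.53165054321289, 67.67388916015625), 21.250505447387695) [184.6788 198.094 ]
{'point': [235.5, 283.2], 'confidence': 0.56}
```

```bash
ls pics
```

```text
c_case.png
c_hook.png
c_punch.png
side0.png
top0.png
```

View pics/c_case.png

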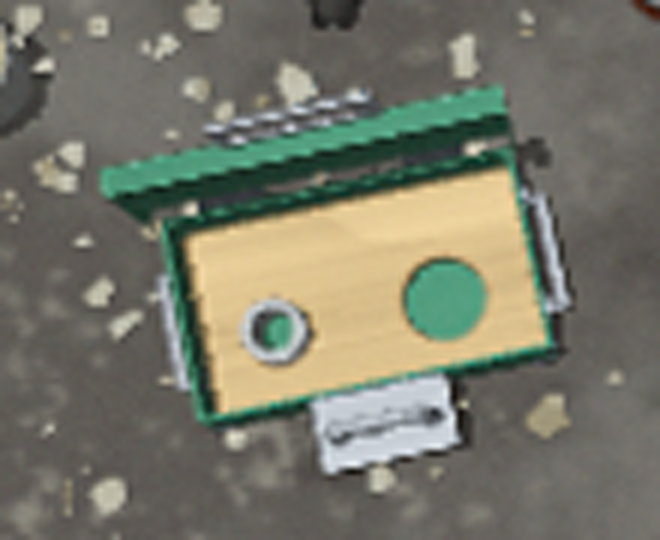

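View pics/c_hook.png

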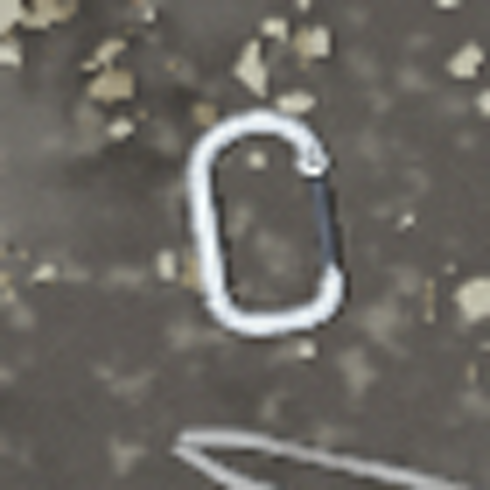

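View pics/c_punch.png

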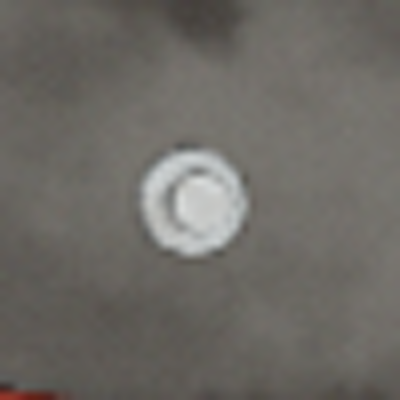

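The crops show the nest hole at crop (445,299), the tube at (276,330) and the staple on its bracket at about (388,422). The hook's gate is dark and on the right, and the punch stem top is at crop (203,200). I'll refine with hand-picked edges.

```bash
cat >> h.py <<'E'
def goto(target=None,phi=None):
    s=manip.get_state(); w,x,y,z=s['ee_rot']; 
    from scipy.spatial.transform import Rotation as Ro
    R=Ro.from_quat([x,y,z,w]).as_matrix(); ph=np.degrees(np.arctan2(R[1,0],R[0,0]))
    print('t',round(s['clock'],2),'pos',np.round(s['position'],4),'phi',round(ph,1),'zt',np.round(R[:,2],3),'F',np.round(s['contact_force'],1),'w',round(s['width'],4),'q',np.round(s['qpos'],2))
    if target is not None:
        d=R.T@(np.array(target)-s['position'])*1000; print('tool mm',np.round(d,1),'n',round(np.linalg.norm(d)/41.7,1))
    if phi is not None: print('turn',round(-((phi-ph+180)%360-180),1))
E
python3 - <<'E'
from fit import *
np.set_printoptions(precision=4,suppress=True)
p=eyes.get_image('top')
print('punch',onz(p,(234.56,284.94),.06),onz(p,(234.87,283.8),.028),onz(p,(235.04,283.42),.02))
cc=lambda x,y:(140+(y+.5)/6-.5,140+(x+.5)/6-.5)
obs=[(p,cc(*a),X,1) for a,X in [((445,299),[-.012,-.042,.024]),((206,424),[-.055,.095,.07]),((557,346),[-.055,-.095,.07]),((275,331),[-.012,.050,.049]),((392,422),[-.077,0,.118])]]
for drop in (None,1,2,3,4):
  o=[v for i,v in enumerate(obs) if i!=drop]
  q,r=fitpts(o,[.57,.07,.2]); print(drop,q,np.degrees(q[2]));
  if drop is None: print(r)
for k,X in CP.items(): print(k,world(q,X))
f=p['frame'].astype(int); g=f.min(2); 
roi=np.zeros(g.shape,bool); roi[194:230,113:142]=1
M=roi&(g>150); n,l,st,ce=cv2.connectedComponentsWithStats(M.astype(np.uint8)); k=1+np.argmax(st[1:,4]); print(st[k])
pts=np.argwhere(l==k).astype(np.float32); r=cv2.minAreaRect(pts); print(r)
for c in cv2.boxPoints(r): print(onz(p,c,.0055))
print(onz(p,r[0],.0055))
goto([.431,-.192,.12],-76.3)
E
```

```text
punch [ 0.4278 -0.1907  0.06  ] [ 0.4267 -0.1901  0.028 ] [ 0.4261 -0.1896  0.02  ]
None [0.5755 0.0809 0.2374] 13.602839771577564
[[-0.1669  0.6441]
 [ 0.4519 -0.2217]
 [-0.1892  0.2501]
 [ 0.0952  0.3829]
 [-0.1629 -1.6921]]
1 [0.5748 0.0814 0.2474] 14.175260908035764
2 [0.5757 0.0808 0.2435] 13.949663315001386
3 [0.5754 0.0804 0.2371] 13.587318165616626
4 [0.5756 0.0816 0.2322] 13.303242972264641
tool_case [0.5756 0.0816 0.    ]
punch_nest [0.5736 0.0379 0.003 ]
lid_hinge [0.6331 0.0951 0.071 ]
staple_left [0.495  0.0882 0.085 ]
staple_right [0.5065 0.0395 0.085 ]
[117 194  22  34 209]
((210.73208618164062, 127.02729797363281), (32.540287017822266, 19.863012313842773), 6.709836959838867)
[0.5594 0.301  0.0055]
[0.5511 0.3656 0.0055]
[0.4448 0.3485 0.0055]
[0.4529 0.2844 0.0055]
[0.5018 0.3249 0.0055]
t 2.7 pos [ 0.2459 -0.5198  0.2313] phi -64.7 zt [ 0. -0. -1.] F [0.1 0.6 0.2] w 0.0855 q [-1.25  0.28  1.5   0.    1.36 -0.12]
tool mm [-217.2 -307.5  111.3] n 9.4
turn 11.6
```

```bash
python3 -m inch '[[1,-21.5,-30.5,9,0],[1,-21.5,-30.5,9,0],[1,-21.5,-30.5,9,0],[1,-21.5,-30.5,9,0],[1,-21.5,-30.5,9,0],[1,-21.5,-30.5,9,0],[1,-21.5,-30.5,9,0],[1,-21.5,-30.5,9,0],[1,-21.5,-30.5,9,0],[1,-21.5,-30.5,9,0],[1,0,0,0,0]]'; python3 - <<'E'
from h import *
goto([.427,-.190,.031])
E
```

```text
clock: 3.62
position: [0.4373, -0.1887, 0.1362]
ee_rot: [0.003, 0.842, -0.539, 0.005]
contact_force: [0.6, 0.4, -0.2]
width: 0.0851
t 3.62 pos [ 0.4373 -0.1887  0.1362] phi -65.3 zt [ 0.005 -0.01  -1.   ] F [ 0.6  0.4 -0.2] w 0.0851 q [-0.55  0.2   1.86 -0.01  1.07  0.59]
tool mm [ -4.3   9.9 105.2] n 2.5
```

```bash
python3 -m inch '[[0.3,-4,10,10,0],[0.2,0,0,30,0],[0.0,0,0,25,0],[0.0,0,0,20,0],[0,0,0,0,0]]'; python3 - <<'E'
from h import *
goto([.427,-.190,.031])
E
```

```text
clock: 4.03
position: [0.4308, -0.1887, 0.0509]
ee_rot: [0.003, 0.845, -0.535, 0.009]
contact_force: [-0.9, 0.8, 0.1]
width: 0.0422
t 4.03 pos [ 0.4308 -0.1887  0.0509] phi -64.7 zt [ 0.011 -0.014 -1.   ] F [-0.9  0.8  0.1] w 0.0422 q [-0.56  0.3   2.   -0.01  0.83  0.58]
tool mm [-0.7  4.1 19.9] n 0.5
```

```bash
python3 -m inch '[[0,-1,4,16,0],[0,0,0,0,0],[-1,0,0,0,0],[-1,0,0,0,0],[-1,0,0,0,0],[-1,0,0,0,0]]' 60; python3 - <<'E'
from h import *
goto([.427,-.190,.13],-76.3)
p=eyes.get_image('side'); save(p,'s1.png',(100,300,180,330),4)
E
```

```text
clock: 4.53
position: [0.4284, -0.1919, 0.0382]
ee_rot: [0.003, 0.845, -0.535, 0.01]
contact_force: [0.2, 0.9, -3.7]
width: 0.0216
t 4.53 pos [ 0.4284 -0.1919  0.0382] phi -64.7 zt [ 0.014 -0.016 -1.   ] F [ 0.2  0.9 -3.7] w 0.0216 q [-0.56  0.31  2.02 -0.01  0.79  0.57]
tool mm [ -0.4  -0.1 -91.8] n 2.2
turn 11.6
```

View pics/s1.png

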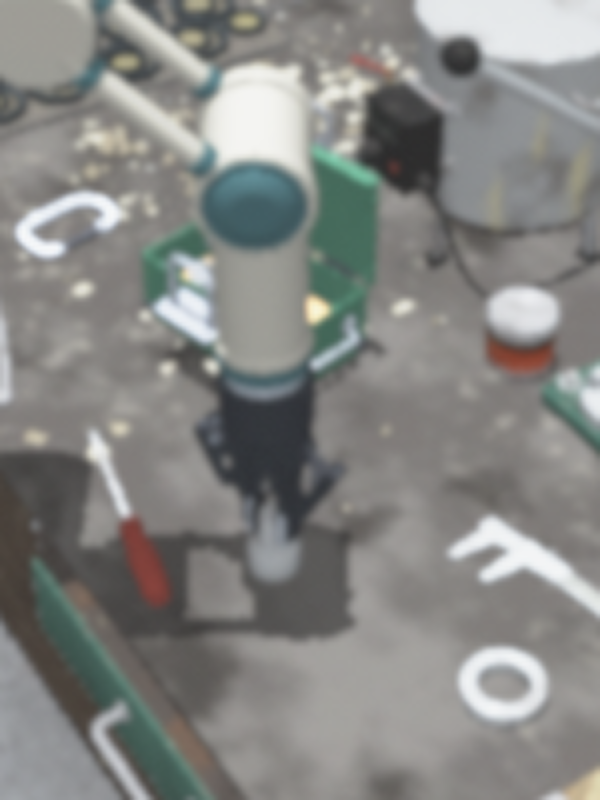

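```bash
python3 -m inch '[[0,0,0,0,0],[0,0,0,6,0],[0,0,0,1,0],[-1,0,0,0,0],[-1,0,0,0,0],[-1,0,0,0,0]]' 60; python3 - <<'E'
from h import *
goto([.427,-.190,.13],-76.3)
E
```

```text
clock: 5.08
position: [0.4305, -0.1928, 0.0331]
ee_rot: [0.003, 0.845, -0.535, 0.013]
contact_force: [-0.1, -1.1, -0.8]
width: 0.0215
t 5.08 pos [ 0.4305 -0.1928  0.0331] phi -64.7 zt [ 0.019 -0.019 -1.   ] F [-0.1 -1.1 -0.8] w 0.0215 q [-0.56  0.32  2.02 -0.01  0.77  0.57]
tool mm [ -1.6   1.1 -97. ] n 2.3
turn 11.6
```

```bash
python3 -m inch '[[-1,0,0,-35,0],[-1,0,0,-40,5.8],[-1,0,0,-30,5.8],[-1,0,0,0,0]]'; python3 - <<'E'
from h import *
goto([.5736,.038,.14],-76.3)
p=eyes.get_image('side'); save(p,'s2.png',(100,300,180,330),4)
E
```

```text
clock: 5.42
position: [0.4255, -0.1893, 0.1373]
ee_rot: [0.003, 0.783, -0.621, 0.007]
contact_force: [1.4, -0.2, -4.0]
width: 0.0219
t 5.42 pos [ 0.4255 -0.1893  0.1373] phi -76.8 zt [ 0.008 -0.013 -1.   ] F [ 1.4 -0.2 -4. ] w 0.0219 q [-0.56  0.18  1.89 -0.01  1.06  0.78]
tool mm [-187.5 -196.    -4.5] n 6.5
turn -0.5
```

View pics/s2.png

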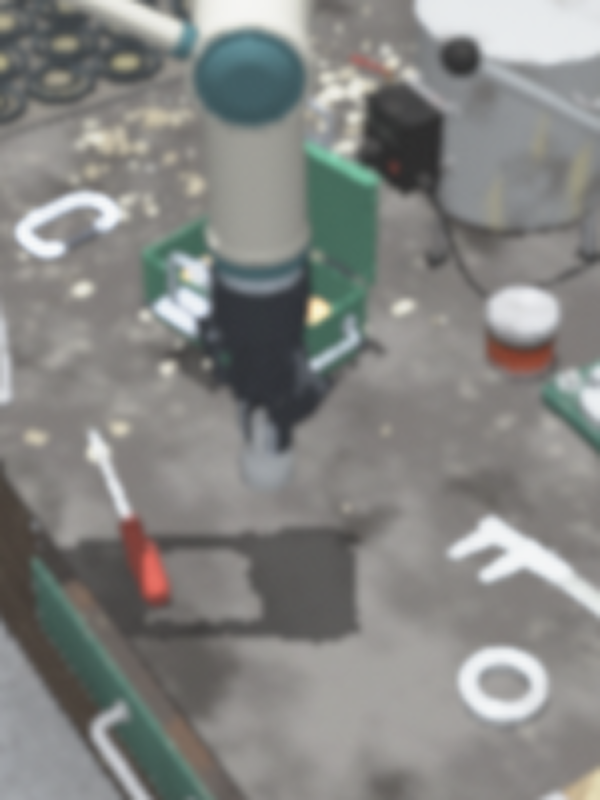

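The punch is lifted, with its flange showing at crop (265,470). Now carrying it to above the nest.

```bash
python3 -m inch '[[-1,-26,-27,-1,0],[-1,-26,-27,0,0],[-1,-26,-27,0,0],[-1,-26,-27,0,0],[-1,-26,-27,0,0],[-1,-26,-27,0,0],[-1,-20,-21,0,0],[-1,0,0,0,0]]'; python3 - <<'E'
from h import *
goto([.5736,.038,.14],-76.3)
p=eyes.get_image('side'); save(p,'s3.png',(110,260,190,320),5)
p=eyes.get_image('top'); save(p,'t3.png',(140,240,150,280),5)
E
```

```text
clock: 6.13
position: [0.5572, 0.0327, 0.1147]
ee_rot: [0.009, 0.786, -0.618, -0.005]
contact_force: [0.7, -0.4, -4.4]
width: 0.0214
t 6.13 pos [0.5572 0.0327 0.1147] phi -76.4 zt [-0.019 -0.008 -1.   ] F [ 0.7 -0.4 -4.4] w 0.0214 q [-0.06  0.35  1.7  -0.01  1.11  1.28]
tool mm [ -1.2 -16.7 -25.6] n 0.7
turn -0.1
```

View pics/s3.png

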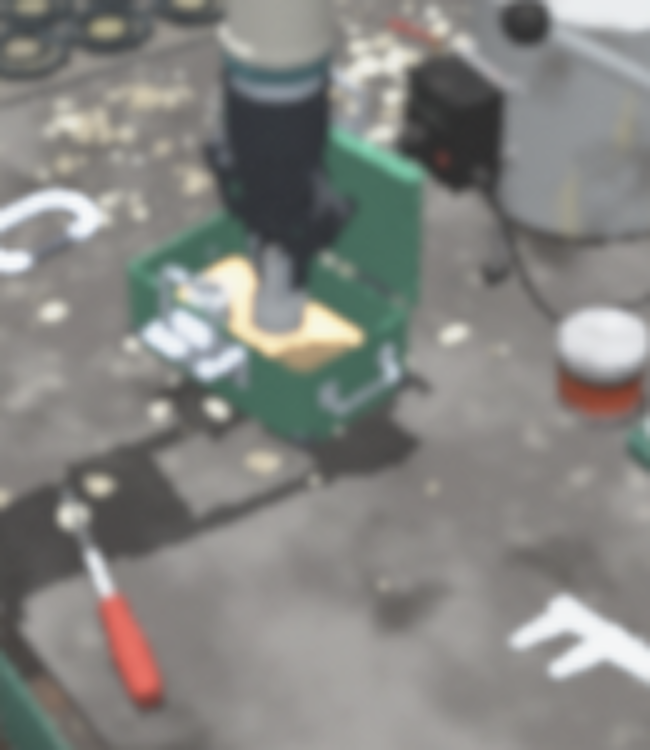

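View pics/t3.png

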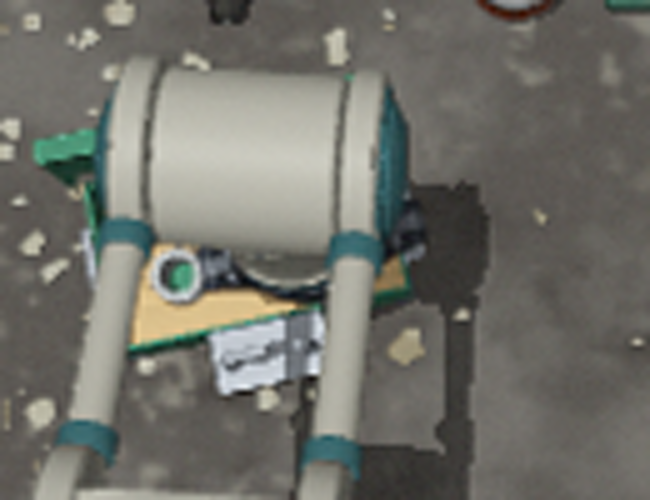

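```bash
python3 - <<'E'
from fit import *
p=eyes.get_image('side')
q=[.5755,.0809,.2374]
r0,c0,s=150,195,9
f=cv2.resize(p['frame'][r0:r0+60,c0:c0+80,::-1],None,fx=s,fy=s,interpolation=cv2.INTER_CUBIC)
def px(X): r,c=proj(p,X); return (int((c-c0+.5)*s),int((r-r0+.5)*s))
def poly(P,col,cl=True): cv2.polylines(f,[np.array([px(world(q,X)) for X in P],np.int32)],cl,col,1)
for z in(.0,.07): poly([[-.055,-.095,z],[-.055,.095,z],[.055,.095,z],[.055,-.095,z]],(0,0,255))
a=np.linspace(0,2*np.pi,40)
poly([[-.012+.0235*np.cos(t),-.042+.0235*np.sin(t),.024] for t in a],(255,0,0))
poly([[-.077,.025,.03],[-.077,.025,.104],[-.077,0,.12],[-.077,-.025,.104],[-.077,-.025,.03]],(255,0,255),False)
cv2.imwrite('pics/ov1.png',f)
for t in('staple_left','staple_right','punch_nest','tool_case'):
  for m in mark_of(p,t)[:1]: print(t,m,proj(p,world(q,CP[t])))
E
```

```text
staple_left {'point': [171.5, 226.8], 'confidence': 0.85} (np.float64(170.57107700983914), np.float64(223.24257115767546))
staple_right {'point': [177.2, 232.8], 'confidence': 0.61} (np.float64(176.49635659126878), np.float64(232.76293234334162))
punch_nest {'point': [187.0, 249.1], 'confidence': 0.56} (np.float64(187.84231216477562), np.float64(249.16814945319635))
tool_case {'point': [182.4, 243.0], 'confidence': 0.83} (np.float64(182.11606599804767), np.float64(243.56730292906218))
```

View pics/ov1.png

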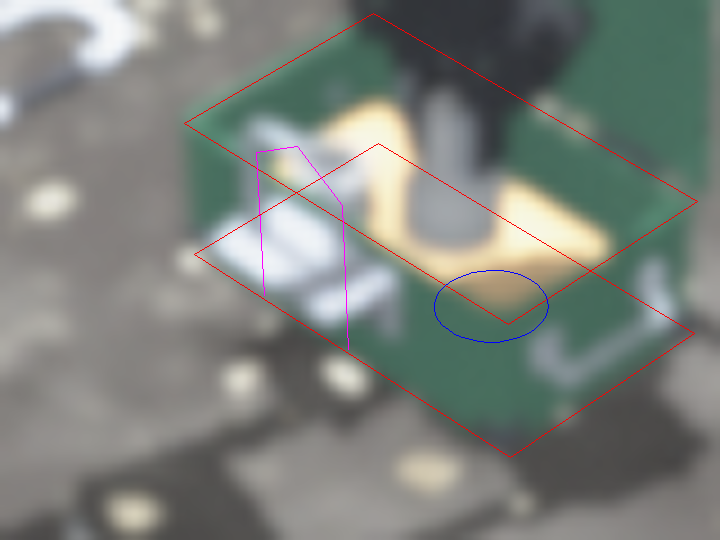

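```bash
cat > ovp.py <<'E'
from fit import *
def run(name,dxy=(0,0),hold=.033,r0=150,c0=205,s=12,cam_='side'):
    p=eyes.get_image(cam_); st=manip.get_state(); goto()
    from scipy.spatial.transform import Rotation as Ro
    w,x,y,z=st['ee_rot']; R=Ro.from_quat([x,y,z,w]).as_matrix()
    f=cv2.resize(p['frame'][r0:r0+45,c0:c0+60,::-1],None,fx=s,fy=s,interpolation=cv2.INTER_CUBIC)
    px=lambda X:(lambda rc:(int((rc[1]-c0+.5)*s),int((rc[0]-r0+.5)*s)))(proj(p,X))
    a=np.linspace(0,2*np.pi,40)
    for rad,h,col in((.0215,0,(0,0,255)),(.0215,.028,(0,0,255)),(.012,.028,(255,0,0)),(.012,.06,(255,0,0))):
        P=[st['position']+R@np.array([dxy[0]+rad*np.cos(t),dxy[1]+rad*np.sin(t),hold-h]) for t in a]
        cv2.polylines(f,[np.array([px(X) for X in P],np.int32)],True,col,1)
    cv2.imwrite('pics/'+name,f)
E
python3 -c "
from ovp import *
run('ov2.png')"
```

```text
t 6.53 pos [0.5545 0.0267 0.1176] phi -76.8 zt [-0.019 -0.012 -1.   ] F [-1.  -0.1 -3.3] w 0.0218 q [-0.07  0.34  1.71 -0.01  1.11  1.28]
```

View pics/ov2.png

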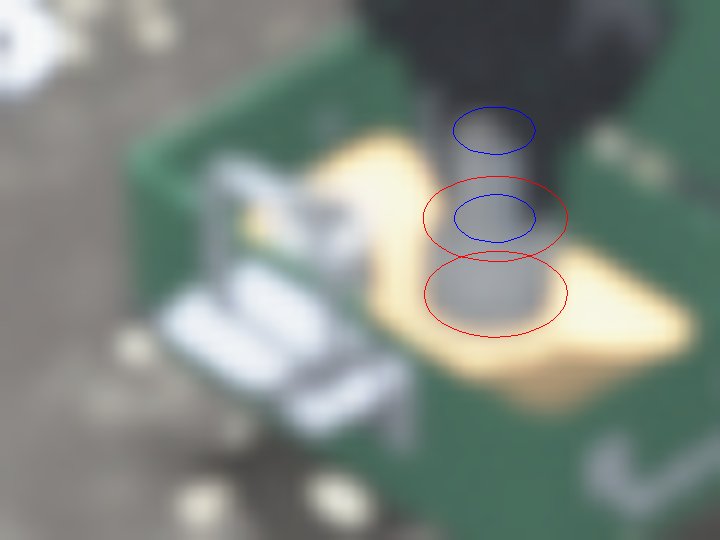

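```bash
python3 - <<'E'
from fit import *
p=eyes.get_image('side')
b=np.array(proj(p,[.555,.027,.085])); 
J=np.array([np.subtract(proj(p,np.array([.555,.027,.085])+d),b)/.01 for d in np.eye(3)*.01]).T
print(J/1000, np.linalg.solve(J[:,:2],[-1,-.75])*1000)
goto([.5742,.0378,.11],-76.3)
E
```

```text
[[-0.09141901 -0.14362986 -0.21911218]
 [ 0.23596472 -0.14379742 -0.00444656]] [0.76694354 6.47418848]
t 6.58 pos [0.5547 0.0268 0.1178] phi -76.7 zt [-0.019 -0.012 -1.   ] F [ 0.3 -0.4 -4.6] w 0.0216 q [-0.07  0.34  1.71 -0.01  1.11  1.28]
tool mm [ -6.3 -21.7   7.3] n 0.6
turn -0.4
```

```bash
python3 -m inch '[[-1,-3,-12,0,0],[-1,-3,-12,0,0],[-1,0,0,0,0],[-1,0,0,0,0]]'; python3 -c "
from ovp import *
run('ov3.png',dxy=(0,.002))
goto([.5762,.0383,.08])
run('ov3t.png',dxy=(0,.002),r0=165,c0=190,cam_='top')
"
```

```text
clock: 6.92
position: [0.5795, 0.0374, 0.1184]
ee_rot: [0.009, 0.783, -0.622, -0.002]
contact_force: [-0.5, 0.6, -4.1]
width: 0.0218
t 6.97 pos [0.5799 0.0375 0.1185] phi -76.9 zt [-0.015 -0.012 -1.   ] F [ 1.  -0.3 -5.2] w 0.0219 q [-0.05  0.38  1.65 -0.01  1.13  1.3 ]
t 6.97 pos [0.5799 0.0375 0.1185] phi -76.9 zt [-0.015 -0.012 -1.   ] F [ 1.  -0.3 -5.2] w 0.0219 q [-0.05  0.38  1.65 -0.01  1.13  1.3 ]
tool mm [-1.9  2.8 38.5] n 0.9
t 7.02 pos [0.5793 0.0374 0.1184] phi -76.9 zt [-0.015 -0.012 -1.   ] F [ 0.3 -0.1 -4. ] w 0.0214 q [-0.05  0.38  1.65 -0.01  1.13  1.3 ]
```

View pics/ov3.png

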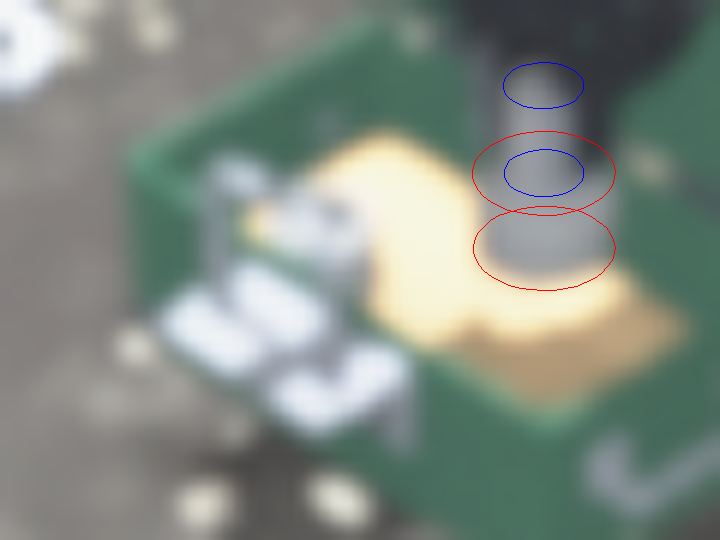

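View pics/ov3t.png

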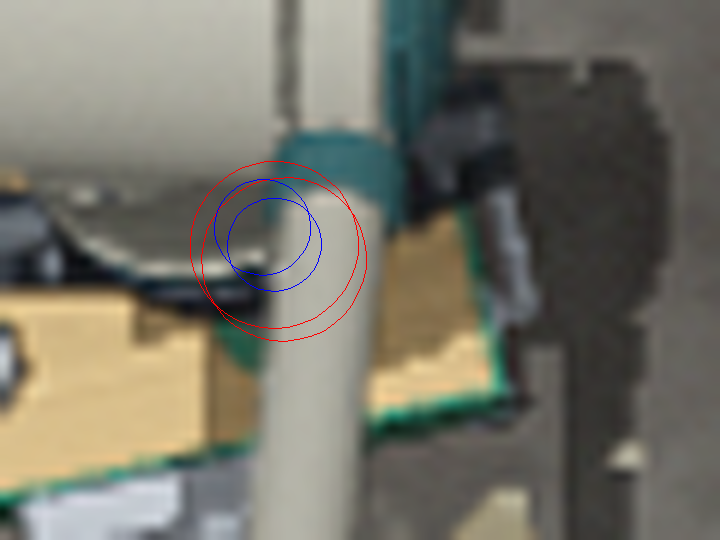

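```bash
python3 -m inch '[[-1,-1.5,2,12,0],[-1,0,0,15,0],[-1,0,0,12,0],[-1,0,0,8,0],[-1,0,0,0,0],[-1,0,0,0,0]]'; python3 -c "
from h import *
goto([.5762,.0383,.06])
"
```

```text
clock: 7.52
position: [0.5759, 0.0379, 0.0707]
ee_rot: [0.01, 0.783, -0.622, -0.002]
contact_force: [-0.2, -0.4, -3.4]
width: 0.0218
t 7.52 pos [0.5759 0.0379 0.0707] phi -76.9 zt [-0.015 -0.012 -1.   ] F [-0.2 -0.4 -3.4] w 0.0218 q [-0.05  0.42  1.72 -0.02  1.02  1.3 ]
tool mm [-0.4 -0.6 10.6] n 0.3
```

```bash
python3 -m inch '[[-1,0,0,7,0],[-1,0,0,7,0],[-1,0,0,5,0],[-1,0,0,0,0]]'; python3 -c "
from h import *
goto([.5762,.0383,.036])
"
```

```text
clock: 7.85
position: [0.578, 0.0386, 0.0563]
ee_rot: [0.007, 0.783, -0.622, 0.0]
contact_force: [0.2, 0.7, -4.5]
width: 0.0218
t 7.85 pos [0.578  0.0386 0.0563] phi -76.9 zt [-0.008 -0.011 -1.   ] F [ 0.2  0.7 -4.5] w 0.0218 q [-0.05  0.43  1.74 -0.01  0.98  1.3 ]
tool mm [-0.2  1.6 20.4] n 0.5
```

```bash
python3 -m inch '[[-1,0,1.5,4,0],[-1,0,0,5,0],[-1,0,0,4,0],[-1,0,0,0,0]]'; python3 -c "
from h import *
goto([.5762,.0383,.036])
"
```

```text
clock: 8.18
position: [0.5772, 0.0401, 0.0489]
ee_rot: [0.004, 0.783, -0.622, 0.001]
contact_force: [0.4, 0.0, -3.7]
width: 0.0215
t 8.18 pos [0.5772 0.0401 0.0489] phi -77.0 zt [-0.003 -0.008 -1.   ] F [ 0.4  0.  -3.7] w 0.0215 q [-0.05  0.44  1.75 -0.01  0.95  1.3 ]
tool mm [ 1.4  1.3 12.9] n 0.3
```

```bash
python3 -m inch '[[-1,1,1,4,0],[-1,0,0,5,0],[-1,0,0,3,0],[-1,0,0,0,0]]'; python3 -c "
from h import *
goto([.5762,.0383,.036])
"
```

```text
clock: 8.52
position: [0.5763, 0.0389, 0.0362]
ee_rot: [0.004, 0.783, -0.622, 0.001]
contact_force: [-3.3, 1.5, 6.0]
width: 0.0217
t 8.52 pos [0.5763 0.0389 0.0362] phi -77.0 zt [-0.003 -0.008 -1.   ] F [-3.3  1.5  6. ] w 0.0217 q [-0.05  0.45  1.77 -0.01  0.93  1.3 ]
tool mm [0.6 0.2 0.2] n 0.0
```

```bash
python3 -m inch '[[-0.1,0,0,0,0],[0,0,0,0,0],[0,0,0,0,0],[0,0,0,-30,0],[0,0,0,-41,0],[0,0,0,-41,0],[0,0,0,-41,0],[-1,0,0,-41,0],[-1,0,0,-41,0]]'; python3 -c "
from h import *
goto()
p=eyes.get_image('side'); save(p,'s5.png',(100,220,190,300),6)
p=eyes.get_image('top'); save(p,'t5.png',(100,240,120,290),4)
"
```

```text
clock: 9.27
position: [0.5757, 0.0382, 0.2683]
ee_rot: [0.01, 0.782, -0.623, -0.004]
contact_force: [0.5, -0.0, -0.2]
width: 0.0191
t 9.27 pos [0.5757 0.0382 0.2683] phi -77.0 zt [-0.018 -0.011 -1.   ] F [ 0.5 -0.  -0.2] w 0.0191 q [-0.05  0.27  1.42 -0.01  1.47  1.3 ]
```

View pics/s5.png

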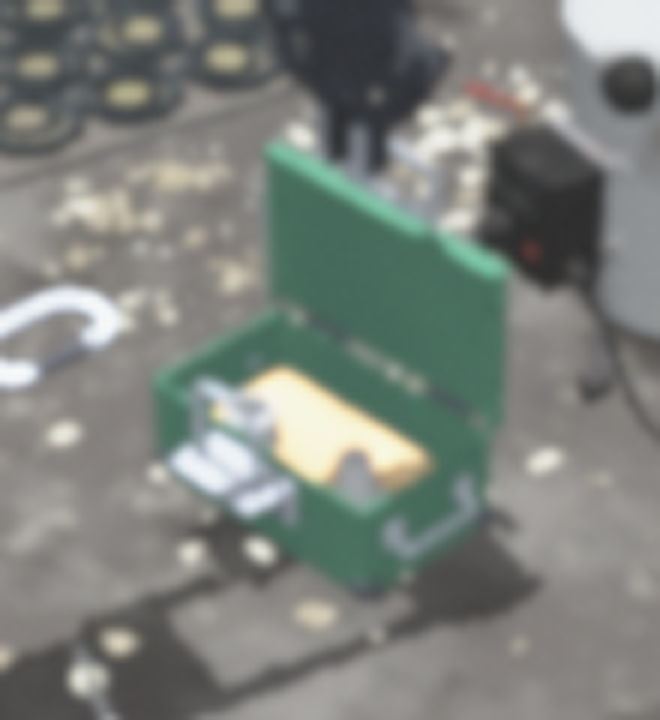

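View pics/t5.png

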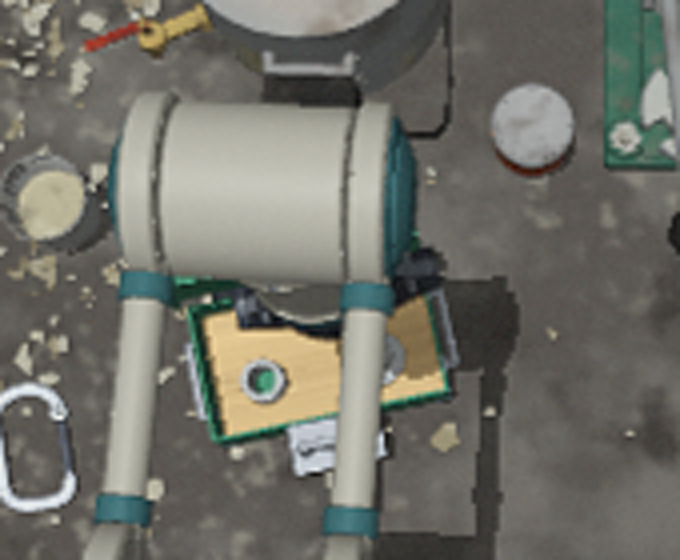

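```bash
python3 - <<'E'
from fit import *
np.set_printoptions(precision=3,suppress=True)
p=eyes.get_image('side');t=eyes.get_image('top')
# top crop of earlier image: 1.5x full
T=lambda x,y:((y+.5)/1.5-.5,(x+.5)/1.5-.5)
S=lambda x,y:(100+(y+.5)/6-.5,190+(x+.5)/6-.5)
for n,a,b in (('boxlow',S(552,287),T(315,212)),('boxup',S(552,190),T(314,180)),('potknob',S(632,85),T(290,101))):
  X=tri([(p,a),(t,b)]); print(n,X,np.subtract(proj(p,X),a),np.subtract(proj(t,X),b))
q=[.5755,.0809,.2374]
# lid top edge line: side view crop (270,147)-(500,268) ; top view (c_case) (103,180)-(505,92)
C=lambda x,y:(140+(y+.5)/6-.5,140+(x+.5)/6-.5)
for n,a,b in (('lidR',S(505,272),C(505,95)),('lidL',S(268,148),C(103,182))):
  X=tri([(p,a),(t,b)]); c,s=np.cos(q[2]),np.sin(q[2]); d=X[:2]-q[:2]; print(n,X,'case',c*d[0]+s*d[1],-s*d[0]+c*d[1],np.subtract(proj(p,X),a))
goto(list(world(q,[.118,-.06,.26])[:2])+[.27])
E
```

```text
boxlow [0.714 0.043 0.13 ] [ 0.212 -1.379] [-1.472  0.835]
boxup [0.743 0.051 0.192] [-0.972  4.512] [ 5.169 -2.669]
potknob [0.872 0.108 0.206] [-3.315 10.265] [13.184 -5.813]
lidR [ 0.654 -0.001  0.19 ] case 0.057455069599435075 -0.09794573351310355 [-0.  0.]
lidL [0.609 0.193 0.188] case 0.05851022498936322 0.10069883303607144 [-0.035  0.488]
t 9.47 pos [0.577 0.038 0.268] phi -77.0 zt [-0.015 -0.011 -1.   ] F [-1.   0.8 -0.3] w -0.0 q [-0.05  0.27  1.42 -0.01  1.46  1.3 ]
tool mm [  16.9 -127.1   -4.3] n 3.1
```

```bash
python3 -c "
from h import *
goto([.687,.0255,.28])
"; python3 -m inch '[[-1,8,-10,-20,0],[-1,10,-28,-4,0],[-1,10,-28,-4,0],[-1,9,-28,-4,0],[-1,0,-10,-2,0],[-1,0,0,0,0]]'; python3 -c "
from h import *
goto([.687,.0255,.168])
p=eyes.get_image('side'); save(p,'s6.png',(100,220,190,300),6)
"
```

```text
t 9.47 pos [0.5766 0.0382 0.2678] phi -77.0 zt [-0.015 -0.011 -1.   ] F [-1.   0.8 -0.3] w -0.0 q [-0.05  0.27  1.42 -0.01  1.46  1.3 ]
tool mm [  37.3 -104.5  -13.8] n 2.7
clock: 9.97
position: [0.6845, 0.0247, 0.287]
ee_rot: [0.016, 0.782, -0.623, -0.011]
contact_force: [-0.7, 0.6, 0.2]
width: 0.0002
t 9.97 pos [0.6845 0.0247 0.287 ] phi -77.0 zt [-0.037 -0.012 -0.999] F [-0.7  0.6  0.2] w 0.0002 q [-0.06  0.45  1.1  -0.01  1.62  1.29]
tool mm [ -0.7  -7.2 118.9] n 2.9
```

View pics/s6.png

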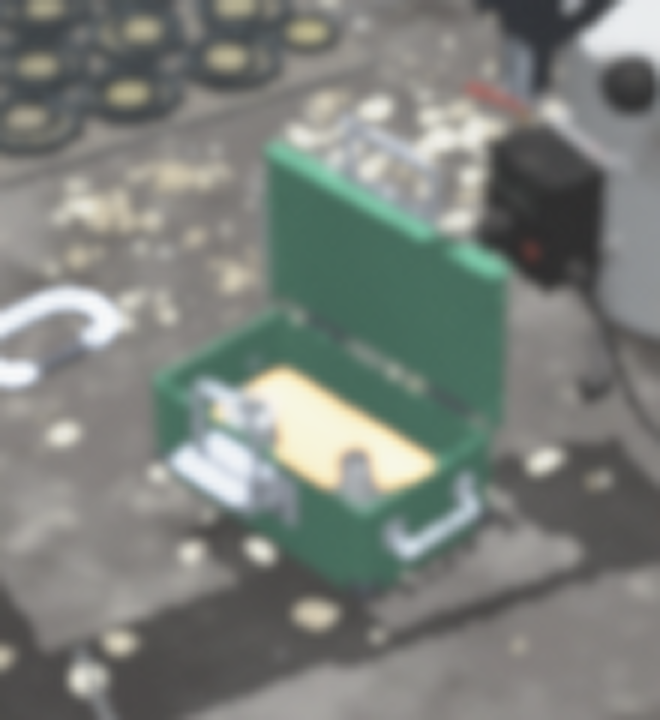

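```bash
python3 -m inch '[[-1,0,-3,29,0],[-1,0,-2,29,0],[-1,0,-1,29,0],[-1,0,-1,25,0],[-1,0,0,0,0]]'; python3 -c "
from h import *
goto([.687,.0255,.168])
p=eyes.get_image('side'); save(p,'s7.png',(100,220,190,300),6)
"
```

```text
clock: 10.43
position: [0.6789, 0.0241, 0.1654]
ee_rot: [0.02, 0.782, -0.623, -0.015]
contact_force: [-1.0, -0.2, -1.3]
width: 0.0
t 10.43 pos [0.6789 0.0241 0.1654] phi -77.0 zt [-0.049 -0.013 -0.999] F [-1.  -0.2 -1.3] w 0.0 q [-0.06  0.5   1.32 -0.02  1.37  1.29]
tool mm [ 0.4 -8.1 -3. ] n 0.2
```

View pics/s7.png

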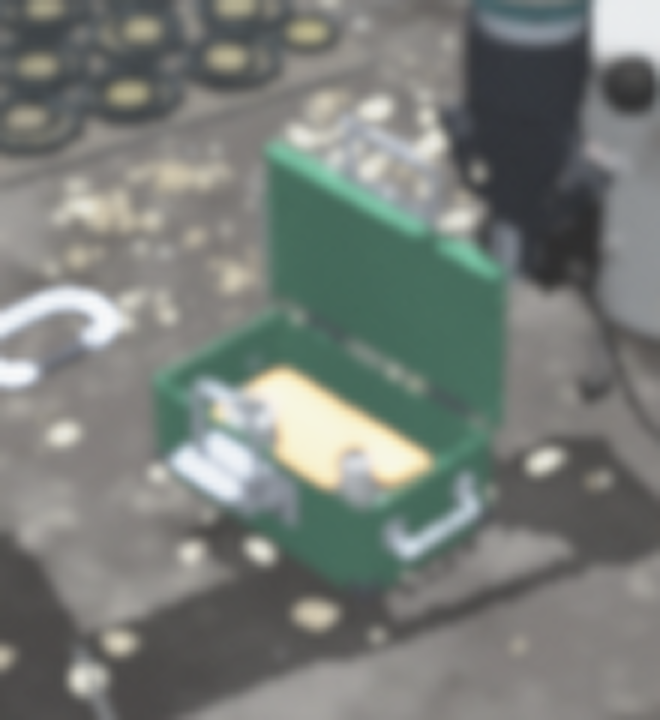

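```bash
python3 -m inch '[[-1,0,14,0,0],[-1,0,18,-1,0],[-1,0,18,0,0],[-1,0,18,0,0]]'; python3 -c "
from h import *
goto()
p=eyes.get_image('side'); save(p,'s8.png',(100,220,190,300),6)
"
```

```text
clock: 10.82
position: [0.6158, 0.0091, 0.1751]
ee_rot: [0.017, 0.783, -0.622, -0.01]
contact_force: [0.1, -1.2, -0.6]
width: 0.0001
t 10.82 pos [0.6158 0.0091 0.1751] phi -76.9 zt [-0.037 -0.013 -0.999] F [ 0.1 -1.2 -0.6] w 0.0001 q [-0.09  0.39  1.47 -0.02  1.31  1.26]
```

View pics/s8.png

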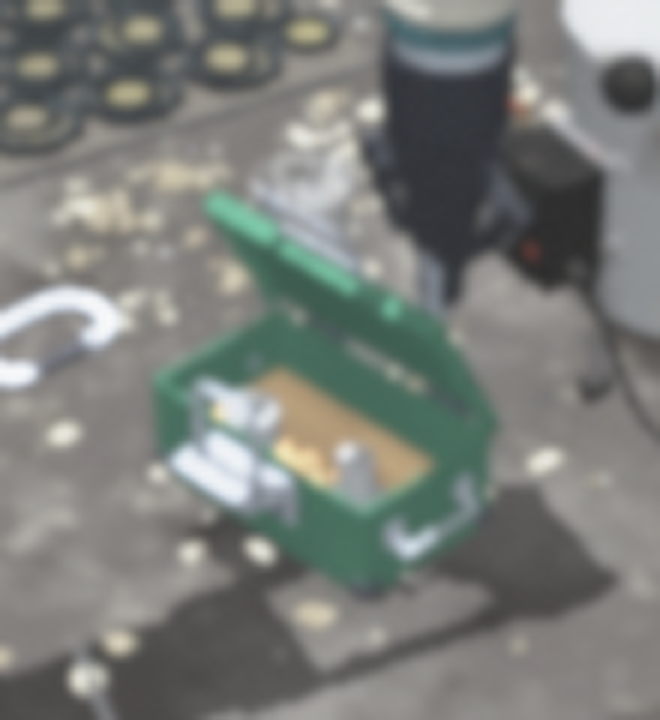

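```bash
python3 -m inch '[[-1,0,12,8,0],[-1,0,14,9,0],[-1,0,14,9,0],[-1,0,14,7,0]]'; python3 -c "
from h import *
goto()
p=eyes.get_image('side'); save(p,'s9.png',(100,220,190,300),6)
"
```

```text
clock: 11.2
position: [0.5612, -0.0048, 0.154]
ee_rot: [0.013, 0.783, -0.622, -0.004]
contact_force: [0.4, 0.3, 0.5]
width: 0.0002
t 11.2 pos [ 0.5612 -0.0048  0.154 ] phi -76.9 zt [-0.022 -0.016 -1.   ] F [0.4 0.3 0.5] w 0.0002 q [-0.12  0.32  1.64 -0.02  1.2   1.23]
```

View pics/s9.png

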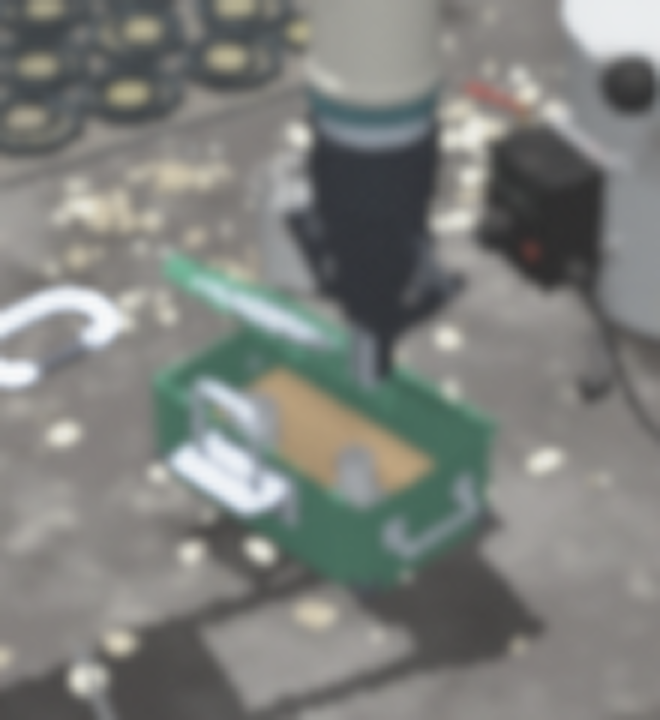

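```bash
python3 -m inch '[[-1,0,0,-10,0],[-1,0,0,-10,0],[-1,0,0,0,0],[-1,0,0,0,0],[-1,0,0,0,0],[-1,0,0,0,0]]'; python3 -c "
from h import *
goto()
p=eyes.get_image('side'); save(p,'s10.png',(100,220,190,300),6)
"
```

```text
clock: 11.75
position: [0.5607, -0.0047, 0.1803]
ee_rot: [0.012, 0.783, -0.622, -0.002]
contact_force: [-0.1, 0.8, -0.2]
width: -0.0002
t 11.75 pos [ 0.5607 -0.0047  0.1803] phi -77.0 zt [-0.018 -0.017 -1.   ] F [-0.1  0.8 -0.2] w -0.0002 q [-0.12  0.3   1.6  -0.02  1.26  1.23]
```

View pics/s10.png

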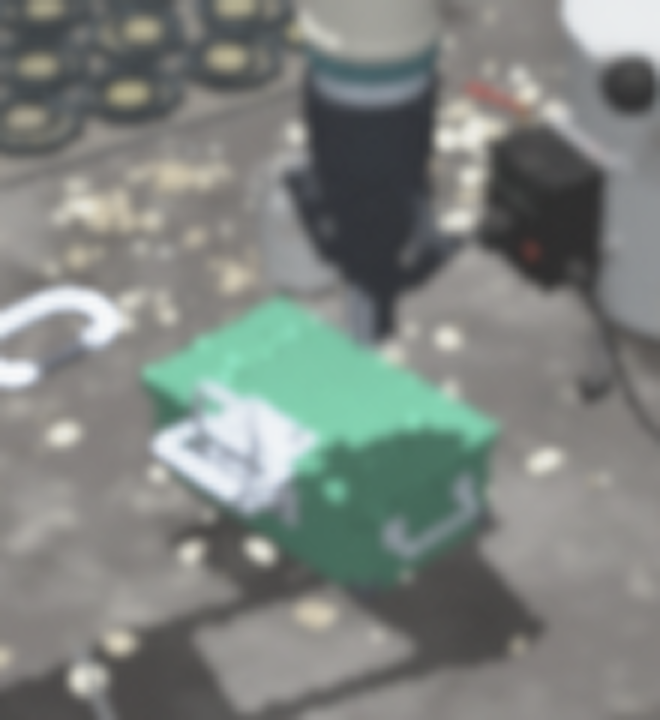

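The lid is shut and the staple stands up through the tongue at crop (240,420). Next is the hook, so I'll fit its outline in both views.

```bash
cat > hook.py <<'E'
from fit import *
def arcs():
    # crude outline: outer and inner rounded boxes
    def rr(x0,x1,y0,y1,r):
        P=[]
        for cx,cy,a0 in((x1-r,y1-r,0),(x0+r,y1-r,90),(x0+r,y0+r,180),(x1-r,y0+r,270)):
            for a in np.radians(np.linspace(a0,a0+90,8)): P.append([cx+r*np.cos(a),cy+r*np.sin(a),.0055])
        return np.array(P)/[1000,1000,1]
    return rr(-59,46,-35,30,22),rr(-49,36,-25,20,14)
def ov(q,name,z0=0):
    for cn,(r0,c0) in(('top',(190,100)),('side',(135,170))):
        p=eyes.get_image(cn); s=12
        f=cv2.resize(p['frame'][r0:r0+45,c0:c0+50,::-1],None,fx=s,fy=s,interpolation=cv2.INTER_CUBIC)
        for P,col in zip(arcs(),((0,0,255),(255,0,0))):
            px=[]
            for X in P:
                W=world(q,X); W[2]+=z0; r,c=proj(p,W); px.append([(c-c0+.5)*s,(r-r0+.5)*s])
            cv2.polylines(f,[np.array(px,np.int32)],True,col,1)
        cv2.imwrite('pics/%s_%s.png'%(name,cn),f)
E
python3 - <<'E'
from hook import *
ov([.4958,.3214,np.radians(-171.1)],'h1')
p=eyes.get_image('top'); print(onz(p,(211.7,119.1),.0055))
o=[]
for cn in('top','side'):
  p=eyes.get_image(cn)
  for t in HP:
    for m in mark_of(p,t)[:1]: o.append((p,m['point'],HP[t],1)); print(cn,t,onz(p,m['point'],.0055))
print(fitpts(o,[.495,.321,-2.98]))
E
```

```text
[0.49844049 0.35072049 0.0055    ]
top snap_hook [0.50165718 0.32068414 0.0055    ]
top hook_spine [0.50472554 0.34770955 0.0055    ]
top hook_mouth [0.48640271 0.29450319 0.0055    ]
side snap_hook [0.51298574 0.33450838 0.0055    ]
side hook_spine [0.50344073 0.34722511 0.0055    ]
side hook_mouth [0.47944575 0.29158602 0.0055    ]
(array([ 0.49633665,  0.31966801, -2.98139016]), array([[ 1.70539594,  0.7166615 ],
       [-0.80546257, -1.2240566 ],
       [ 0.01965101,  0.23146387],
       [ 4.18289887, -1.88920444],
       [-0.84805982,  0.34618463],
       [-0.81980143,  1.29873523]]))
```

View pics/h1_top.png

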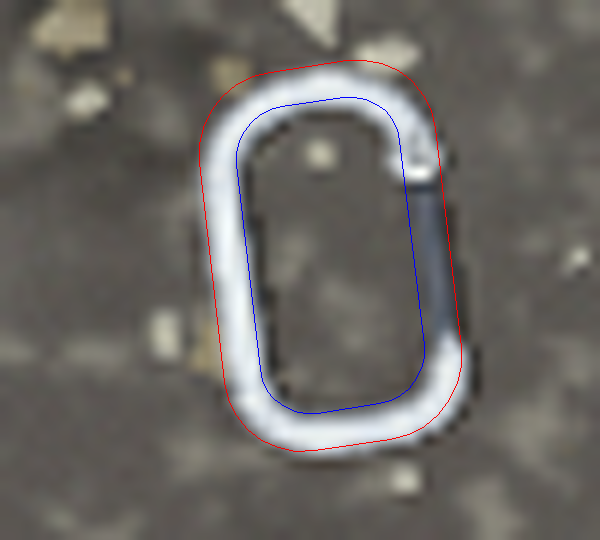

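View pics/h1_side.png

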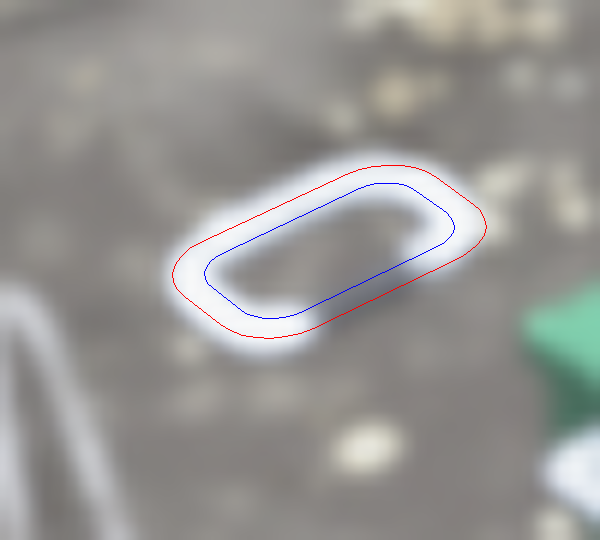

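```bash
python3 -c "
from h import *
goto([.505,.350,.17],-81)
"; python3 -m inch '[[0,-20,0,-15,4],[0,-38,5,-8,0],[0,-38,5,-2,0],[0,-38,5,0,0],[0,-38,5,0,0],[0,-38,5,0,0],[0,-38,5,0,0],[0,-38,5,0,0],[0,-36,0,0,0],[0,0,0,0,0],[0,0,0,0,0]]'; python3 -c "
from h import *
goto([.505,.350,.04],-81)
"
```

```text
t 12.35 pos [ 0.56   -0.0047  0.1799] phi -77.0 zt [-0.019 -0.017 -1.   ] F [ 0.5 -0.6 -0.6] w 0.0002 q [-0.12  0.3   1.61 -0.02  1.26  1.23]
tool mm [-358.1  -26.4    5. ] n 8.6
turn 4.0
clock: 13.27
position: [0.4744, 0.3208, 0.2017]
ee_rot: [0.011, 0.757, -0.653, -0.001]
contact_force: [-0.3, -0.4, 0.4]
width: 0.0429
t 13.27 pos [0.4744 0.3208 0.2017] phi -81.5 zt [-0.015 -0.015 -1.   ] F [-0.3 -0.4  0.4] w 0.0429 q [ 0.48  0.3   1.54 -0.01  1.32  1.9 ]
tool mm [-26.5 -37.3 160.7] n 4.0
turn -0.5
```

```bash
python3 -m inch '[[0,-10,-18,20,0],[0,-12,-19,30,0],[0,-4,0,38,0],[0,0,0,35,0],[0,0,0,10,0],[0,0,0,0,0]]'; python3 -c "
from h import *
goto([.505,.350,.003],-81)
from hook import *
ov([.4945,.3195,np.radians(-171)],'h2')
"
```

```text
clock: 13.77
position: [0.5116, 0.3487, 0.0665]
ee_rot: [0.006, 0.757, -0.654, 0.002]
contact_force: [-1.0, -0.5, 0.6]
width: 0.0426
t 13.77 pos [0.5116 0.3487 0.0665] phi -81.6 zt [-0.005 -0.013 -1.   ] F [-1.  -0.5  0.6] w 0.0426 q [ 0.49  0.47  1.63 -0.01  1.05  1.92]
tool mm [-3.   5.9 63.5] n 1.5
turn -0.6
```

View pics/h2_side.png

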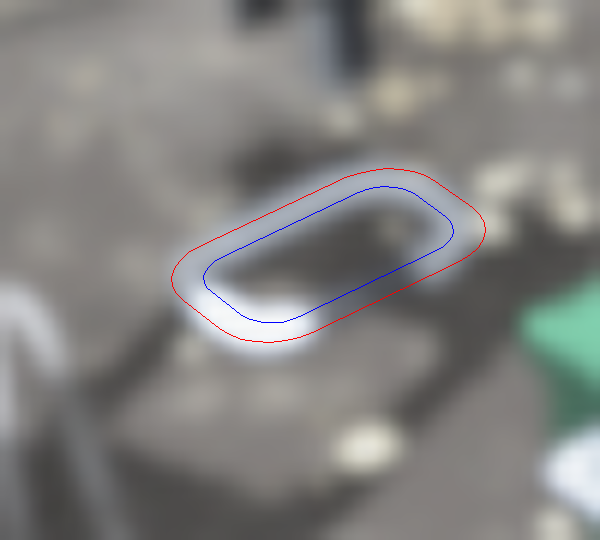

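View pics/h2_top.png

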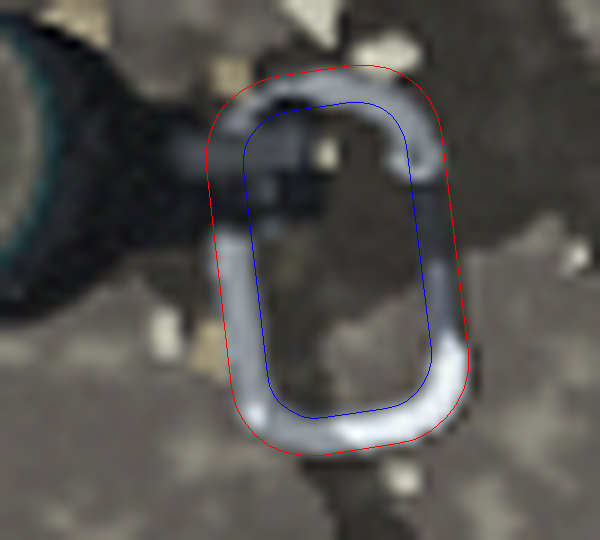

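```bash
python3 -m inch '[[0,-2,5,18,0],[0,0,0,16,0],[0,0,0,12,0],[0,0,0,0,0]]'; python3 -c "
from h import *
goto([.505,.350,.003],-81)
"
```

```text
clock: 14.2
position: [0.5139, 0.3506, 0.0299]
ee_rot: [-0.002, 0.756, -0.655, 0.006]
contact_force: [-0.2, -0.5, -0.5]
width: 0.0426
t 14.2 pos [0.5139 0.3506 0.0299] phi -81.8 zt [ 0.012 -0.004 -1.   ] F [-0.2 -0.5 -0.5] w 0.0426 q [ 0.49  0.51  1.68 -0.01  0.95  1.93]
tool mm [-0.8  9.2 26.8] n 0.7
turn -0.8
```

```bash
python3 -m inch '[[0,0,6,9,0],[0,0,4,8,0],[0,0,0,4,0],[0,0,0,0,0]]'; python3 -c "
from h import *
goto([.505,.350,.003],-81)
"
```

```text
clock: 14.53
position: [0.5094, 0.3502, 0.0151]
ee_rot: [-0.009, 0.755, -0.656, 0.008]
contact_force: [-0.1, 0.8, 0.4]
width: 0.0423
t 14.53 pos [0.5094 0.3502 0.0151] phi -81.9 zt [ 0.024  0.002 -1.   ] F [-0.1  0.8  0.4] w 0.0423 q [ 0.5   0.52  1.71 -0.01  0.89  1.93]
tool mm [-0.4  4.7 12. ] n 0.3
turn -0.9
```

```bash
python3 -m inch '[[0,0,4,7,0],[0,0,2,6,0],[0,0,0,0,0]]'; python3 -c "
from h import *
goto([.505,.350,.003],-81)
"
```

```text
clock: 14.78
position: [0.5056, 0.3501, 0.0035]
ee_rot: [-0.011, 0.755, -0.656, 0.009]
contact_force: [-0.3, -0.5, -0.2]
width: 0.0426
t 14.78 pos [0.5056 0.3501 0.0035] phi -82.0 zt [ 0.029  0.004 -1.   ] F [-0.3 -0.5 -0.2] w 0.0426 q [ 0.5   0.52  1.74 -0.01  0.85  1.94]
tool mm [0.1 0.6 0.5] n 0.0
turn -1.0
```

```bash
python3 -m inch '[[-1,0,0,0,0],[-1,0,0,0,0],[-1,0,0,0,0],[-1,0,0,0,0],[-1,0,0,0,0],[-1,0,0,0,0]]' 70; python3 -c "
from h import *
goto([.505,.350,.003],-81)
from hook import *
ov([.4945,.3195,np.radians(-171)],'h3')
"
```

```text
clock: 15.28
position: [0.5058, 0.3505, 0.0036]
ee_rot: [-0.011, 0.755, -0.656, 0.009]
contact_force: [0.5, 0.1, -0.5]
width: 0.0077
t 15.28 pos [0.5058 0.3505 0.0036] phi -81.9 zt [ 0.029  0.005 -1.   ] F [ 0.5  0.1 -0.5] w 0.0077 q [ 0.5   0.52  1.74 -0.01  0.86  1.94]
tool mm [0.4 0.9 0.6] n 0.0
turn -0.9
```

View pics/h3_side.png

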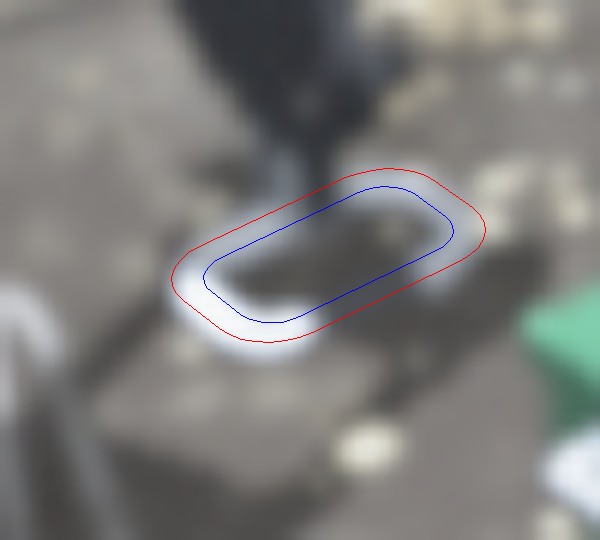

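View pics/h3_top.png

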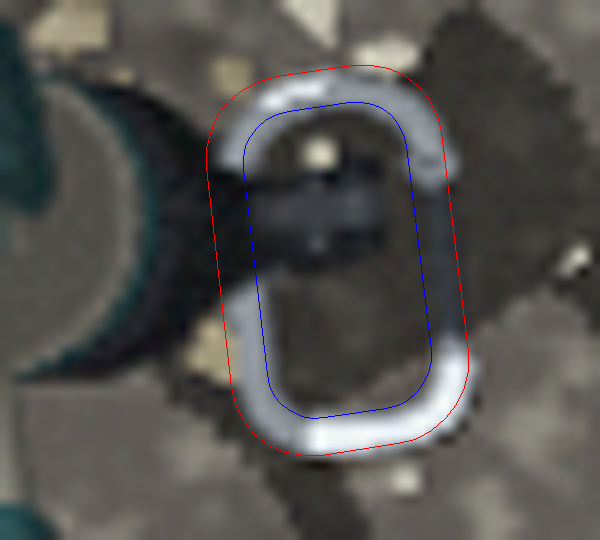

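```bash
python3 -m inch '[[-1,0,0,-20,0],[-1,0,0,-40,0],[-1,0,0,-40,-7],[-1,0,0,-30,-7],[-1,0,0,-20,-7],[-1,0,0,0,-7],[-1,0,0,0,-7],[-1,0,0,0,-7],[-1,0,0,0,-7],[-1,0,0,0,-7]]'; python3 -c "
from h import *
goto([.41,.0975,.15],13.6)
from fit import *
p=eyes.get_image('top'); save(p,'t11.png',(140,240,80,220),5)
s=eyes.get_image('side'); save(s,'s11.png',(100,220,160,290),5)
o=[]
for cn,pp in(('top',p),('side',s)):
  for t in('staple_left','staple_right'):
    for m in mark_of(pp,t)[:1]: print(cn,t,m,onz(pp,m['point'],.085)); o.append((t,pp,m['point']))
for t in('staple_left','staple_right'):
  k=[(a,b) for n,a,b in o if n==t]
  if len(k)==2: print(t,tri(k))
"
```

```text
clock: 16.22
position: [0.5004, 0.3491, 0.1599]
ee_rot: [-0.004, 0.977, -0.213, 0.012]
contact_force: [0.1, -0.5, -0.5]
width: 0.0073
t 16.22 pos [0.5004 0.3491 0.1599] phi -24.6 zt [ 0.025  0.003 -1.   ] F [ 0.1 -0.5 -0.5] w 0.0073 q [ 0.5   0.36  1.56 -0.01  1.2   0.93]
tool mm [ 22.1 266.5   6.9] n 6.4
turn -38.2
top staple_left {'point': [214.8, 193.4], 'confidence': 0.74} [0.48661444 0.09628754 0.085     ]
top staple_right {'point': [210.6, 210.2], 'confidence': 0.67} [0.50009456 0.04444517 0.085     ]
side staple_left {'point': [172.1, 226.6], 'confidence': 0.78} [0.5006024  0.07265795 0.085     ]
side staple_right {'point': [177.4, 232.6], 'confidence': 0.77} [0.50343171 0.03430613 0.085     ]
staple_left [0.49749816 0.09209773 0.07317701]
staple_right [0.50386436 0.04317034 0.0786027 ]
```

View pics/s11.png

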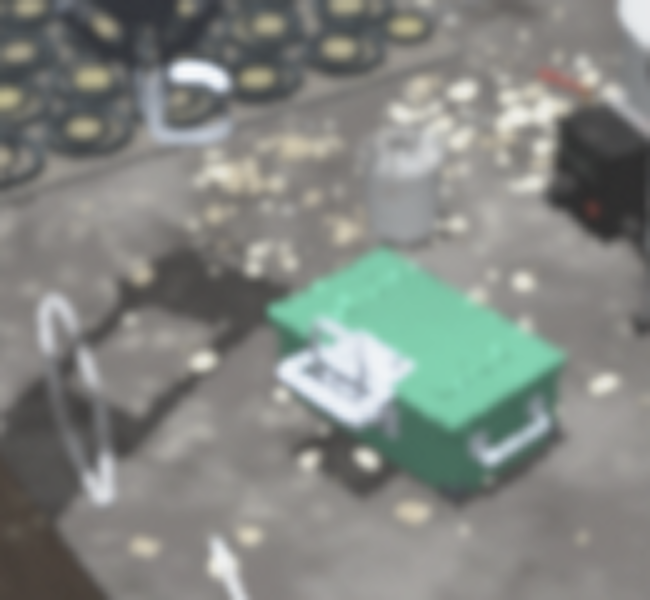

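View pics/t11.png

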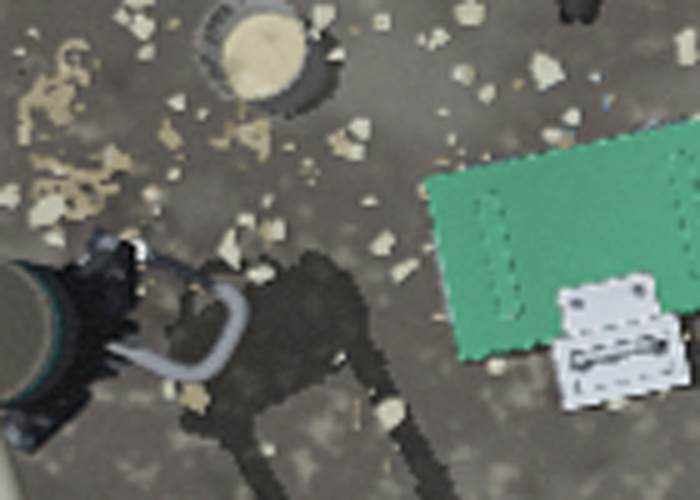

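```bash
python3 -m inch '[[-1,0,25,0,-7],[-1,0,25,0,-7],[-1,0,25,0,-7],[-1,0,25,0,-7],[-1,0,25,0,-7],[-1,0,20,0,-3]]'; python3 -c "
from h import *
goto([.41,.0975,.15],13.6)
from fit import *
p=eyes.get_image('top'); save(p,'t12.png',(185,235,175,235),12)
print('mid',onz(p,(210.0,203.7),.118))
"
```

```text
clock: 17.02
position: [0.4791, 0.2083, 0.1567]
ee_rot: [-0.001, 0.992, 0.123, 0.012]
contact_force: [-0.4, 0.1, -0.9]
width: 0.0073
t 17.02 pos [0.4791 0.2083 0.1567] phi 14.1 zt [ 0.024  0.005 -1.   ] F [-0.4  0.1 -0.9] w 0.0073 q [ 0.28  0.24  1.75 -0.    1.13  0.03]
tool mm [-94.2  90.6   4.5] n 3.1
turn 0.5
mid [0.49988404 0.06131329 0.118     ]
```

View pics/t12.png

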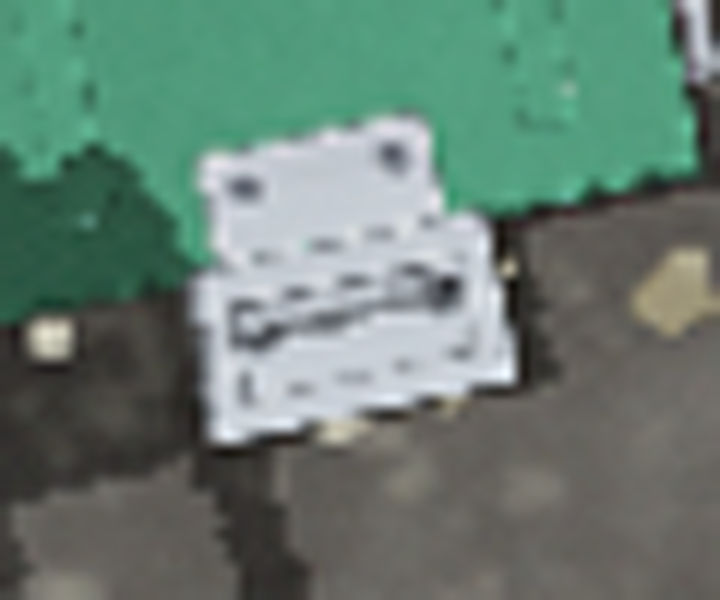

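```bash
python3 - <<'E'
from fit import *
p=eyes.get_image('top')
q=[.5755,.0809,.2374]
Z=lambda x,y:(185+(y+.5)/12-.5,175+(x+.5)/12-.5)
def cs(X): c,s=np.cos(q[2]),np.sin(q[2]); d=X[:2]-q[:2]; return np.round(1000*np.array([c*d[0]+s*d[1],-s*d[0]+c*d[1]]),1)
for n,a,z in(('tongueFL -104,40',(212,442),.075),('tongueFR -104,-40',(518,380),.075),('stapleL',(237,327),.11),('stapleR',(460,290),.11),('smid',(349,307),.118),('lidFR -59,-98',(702,180),.075)):
  print(n,cs(onz(p,Z(*a),z)))
goto([.41,.0975,.15],13.6)
E
python3 -m inch '[[-1,-24,22,-1,0],[-1,-24,22,-1,0],[-1,-23,22,0,0],[-1,-20,20,0,0],[-1,0,0,0,0],[-1,0,0,0,0]]'; python3 -c "
from h import *
goto([.41,.0975,.087],13.6)
p=eyes.get_image('side'); save(p,'s13.png',(130,210,180,280),8)
p=eyes.get_image('top'); save(p,'t13.png',(180,250,150,240),8)
"
```

```text
tongueFL -104,40 [-101.2   45. ]
tongueFR -104,-40 [-103.6  -36. ]
stapleL [-76.3  28.5]
stapleR [-80.  -28.6]
smid [-78.4  -1. ]
lidFR -59,-98 [-63.4 -94.5]
t 17.12 pos [0.4801 0.2073 0.1569] phi 13.7 zt [ 0.025  0.004 -1.   ] F [ 0.4  0.4 -0.8] w 0.0073 q [ 0.28  0.24  1.75 -0.    1.12  0.04]
tool mm [-94.2  90.1   4.7] n 3.1
turn 0.1
clock: 17.62
position: [0.4115, 0.1023, 0.1561]
ee_rot: [-0.003, 0.994, 0.112, 0.015]
contact_force: [0.2, 0.4, -1.1]
width: 0.0076
t 17.62 pos [0.4115 0.1023 0.1561] phi 12.9 zt [ 0.028  0.009 -1.   ] F [ 0.2  0.4 -1.1] w 0.0076 q [ 0.07  0.09  1.94  0.01  1.08 -0.15]
tool mm [-4.5  4.5 69. ] n 1.7
turn -0.7
```

View pics/s13.png

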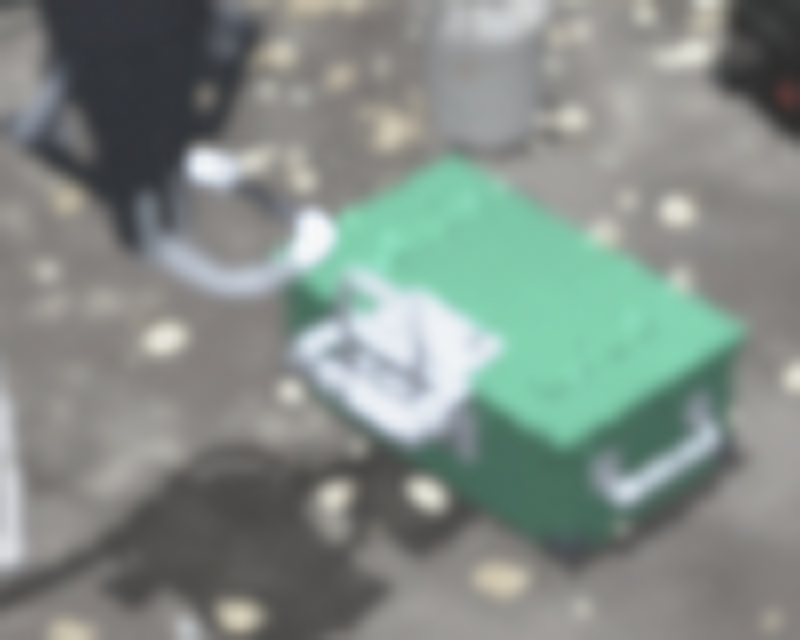

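View pics/t13.png

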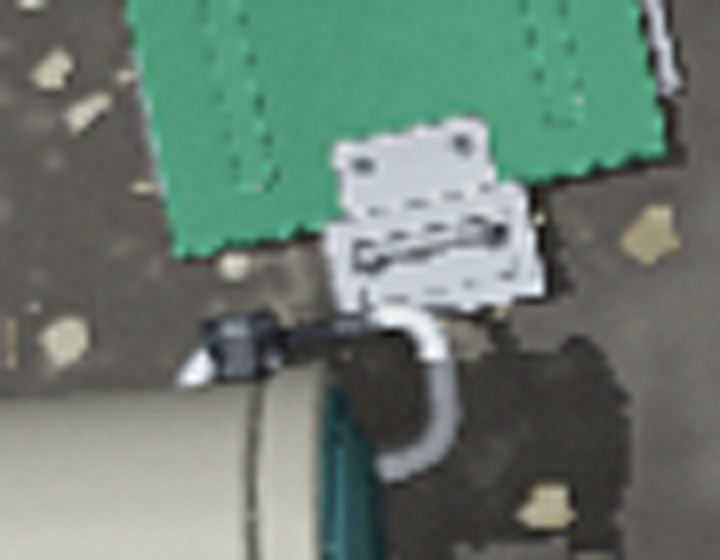

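```bash
python3 - <<'E'
from fit import *
p=eyes.get_image('top')
Z=lambda x,y:(180+(y+.5)/8-.5,150+(x+.5)/8-.5)
o=[(p,Z(665,157),[-.059,-.0985,.075],1),(p,Z(178,257),[-.059,.0985,.075],1),(p,Z(343,313),[-.104,.04,.075],1),(p,Z(543,295),[-.104,-.04,.075],1)]
q,r=fitpts(o,[.575,.08,.237]); print(q,np.degrees(q[2]),r)
print(proj(p,world([.5755,.0809,.2374],[-.077,0,.118])),proj(p,world(q,[-.077,0,.118])), 'pick',(210.1,203.6))
save(p,'t14.png',(190,225,185,225),18)
# predicted overlays
f=cv2.imread('pics/t14.png')
for qq,col in(([.5755,.0809,.2374],(0,0,255)),(q,(255,0,0))):
  for X in [[-.077,y,z] for y in(.025,-.025) for z in(.03,.075,.104)]+[[-.077,0,.118]]:
    r_,c_=proj(p,world(qq,X)); cv2.circle(f,(int((c_-185+.5)*18),int((r_-190+.5)*18)),4,col,-1)
  P=np.array([[(c_-185+.5)*18,(r_-190+.5)*18] for r_,c_ in [proj(p,world(qq,X)) for X in([-.104,.04,.075],[-.104,-.04,.075],[-.059,-.04,.075],[-.059,.04,.075])]],np.int32); cv2.polylines(f,[P],True,col,1)
cv2.imwrite('pics/t14.png',f)
s=eyes.get_image('side'); save(s,'s14.png',(155,195,205,255),15); f=cv2.imread('pics/s14.png')
for qq,col in(([.5755,.0809,.2374],(0,0,255)),(q,(255,0,0))):
  P=np.array([[(c_-205+.5)*15,(r_-155+.5)*15] for r_,c_ in [proj(s,world(qq,X)) for X in([-.077,.025,.075],[-.077,.025,.104],[-.077,0,.118],[-.077,-.025,.104],[-.077,-.025,.075])]],np.int32); cv2.polylines(f,[P],False,col,1)
  P=np.array([[(c_-205+.5)*15,(r_-155+.5)*15] for r_,c_ in [proj(s,world(qq,X)) for X in([-.104,.04,.075],[-.104,-.04,.075],[-.059,-.04,.075],[-.059,.04,.075])]],np.int32); cv2.polylines(f,[P],True,col,1)
cv2.imwrite('pics/s14.png',f)
E
```

```text
[0.57619219 0.08242391 0.20608093] 11.807567627390567 [[-4.46309745e-01  4.39700758e-01]
 [-6.55507368e-01 -4.87057113e-01]
 [ 2.79054292e+00 -7.15222114e-02]
 [-1.29246746e-03  1.11471229e-01]]
(np.float64(209.73996932211662), np.float64(203.2164774811035)) (np.float64(209.67577150030564), np.float64(201.9358798156694)) pick (210.1, 203.6)
```

View pics/t14.png

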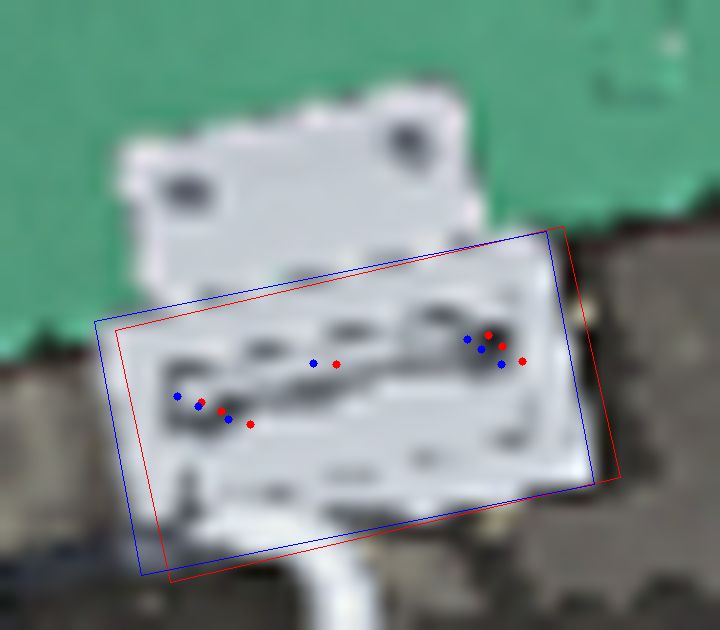

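View pics/s14.png

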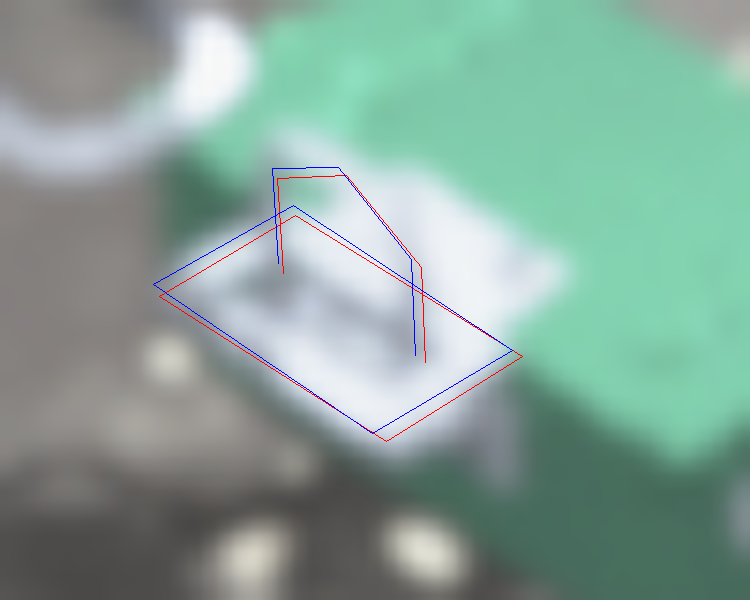

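```bash
cat > hov.py <<'E'
from hook import *
from scipy.spatial.transform import Rotation as Ro
Q=[.5747,.0843,.2374]
def run(name,wins,tz=.002):
    st=manip.get_state(); w,x,y,z=st['ee_rot']; R=Ro.from_quat([x,y,z,w]).as_matrix(); goto()
    # hook axes in tool: hook y = tool x ; hook z = -tool z ; hook x = y×z
    def W(X): 
        v=np.array(X)-np.array([-.016,-.030,.0035]); 
        return st['position']+R@np.array([v[1],v[0],-v[2]])
    for cn,(r0,r1,c0,c1,s) in wins.items():
        p=eyes.get_image(cn)
        f=cv2.resize(p['frame'][r0:r1,c0:c1,::-1],None,fx=s,fy=s,interpolation=cv2.INTER_CUBIC)
        px=lambda Ws:np.array([[(c-c0+.5)*s,(r-r0+.5)*s] for r,c in[proj(p,V) for V in Ws]],np.int32)
        for P,col in zip(arcs(),((0,0,255),(255,0,0))): cv2.polylines(f,[px([W(X) for X in P])],True,col,1)
        cv2.polylines(f,[px([world(Q,X) for X in([-.077,.025,.075],[-.077,.025,.104],[-.077,0,.118],[-.077,-.025,.104],[-.077,-.025,.075])])],False,(255,0,255),1)
        cv2.polylines(f,[px([world(Q,X) for X in([-.104,.04,.075],[-.104,-.04,.075],[-.059,-.04,.075],[-.059,.04,.075])])],True,(0,255,255),1)
        cv2.imwrite('pics/%s_%s.png'%(name,cn),f)
    # leg in hook coordinates
    L=world(Q,[-.077,.025,.085]); v=R.T@(L-st['position']); print('leg in hook x,y,z mm',np.round(1000*(np.array([v[1],v[0],-v[2]])+[-.016,-.03,.0035]),1))
    print('mouth',np.round(W([.014,.024,.0055]),4),'nose',np.round(W([.046,0,.0]),4), 'tail',np.round(W([-.059,0,.0]),4),'gate side',np.round(W([0,.03,.0]),4))
E
python3 -c "
from hov import *
run('v1',{'top':(185,245,160,235,10),'side':(140,195,190,255,11)})"
```

```text
t 17.82 pos [0.4124 0.1033 0.156 ] phi 13.1 zt [ 0.028  0.008 -1.   ] F [ 0.2  1.1 -0.8] w 0.0071 q [ 0.08  0.09  1.94  0.01  1.08 -0.16]
leg in hook x,y,z mm [ 15.1  44.4 -69.7]
mouth [0.4718 0.0863 0.1596] nose [0.4558 0.0498 0.1533] tail [0.432  0.152  0.1535] gate side [0.4746 0.1014 0.1543]
```

View pics/v1_top.png

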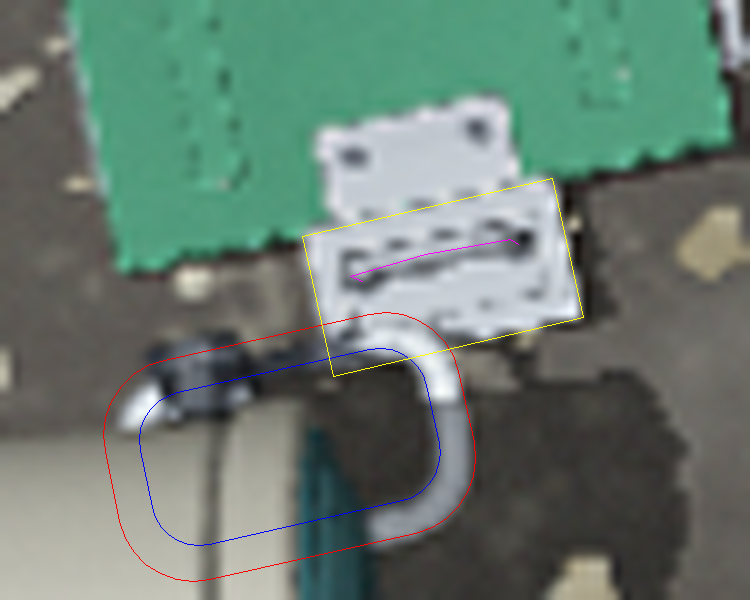

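View pics/v1_side.png

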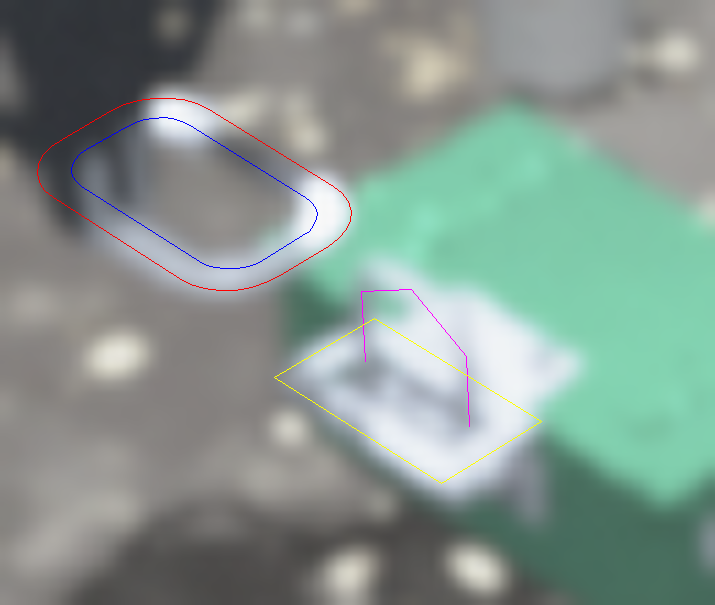

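```bash
python3 -m inch '[[-1,-2,1,16,0],[-1,-2,1,16,0],[-1,-2,0,14,0],[-1,-1,0,8,0],[-1,0,0,0,0],[-1,0,0,0,0]]'; python3 -c "
from hov import *
run('v2',{'top':(185,245,160,235,10),'side':(140,195,190,255,11)})"
```

```text
clock: 18.42
position: [0.412, 0.1039, 0.1003]
ee_rot: [-0.003, 0.993, 0.117, 0.016]
contact_force: [0.9, -0.1, -1.1]
width: 0.0078
t 18.42 pos [0.412  0.1039 0.1003] phi 13.4 zt [ 0.032  0.01  -0.999] F [ 0.9 -0.1 -1.1] w 0.0078 q [ 0.08  0.16  2.03  0.01  0.92 -0.16]
leg in hook x,y,z mm [ 16.1  46.1 -14.3]
mouth [0.4713 0.0872 0.1041] nose [0.4556 0.0506 0.0977] tail [0.4313 0.1527 0.0979] gate side [0.4741 0.1023 0.0988]
```

View pics/v2_top.png

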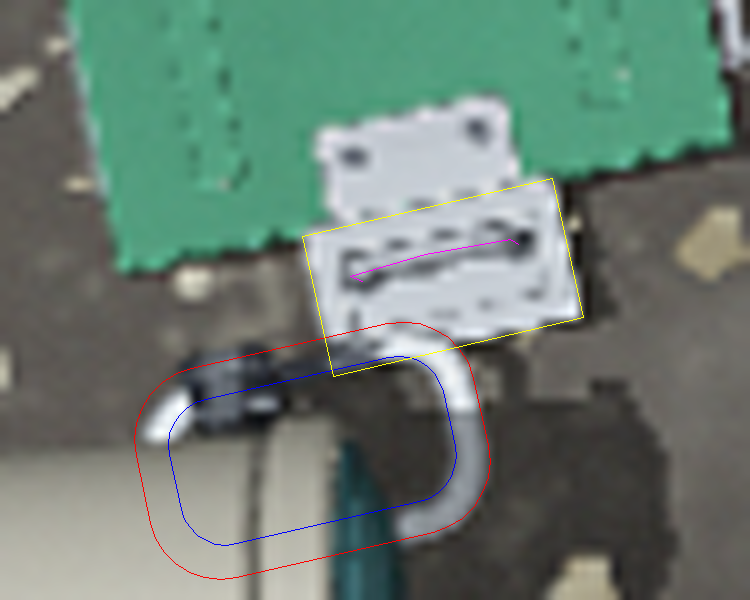

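View pics/v2_side.png

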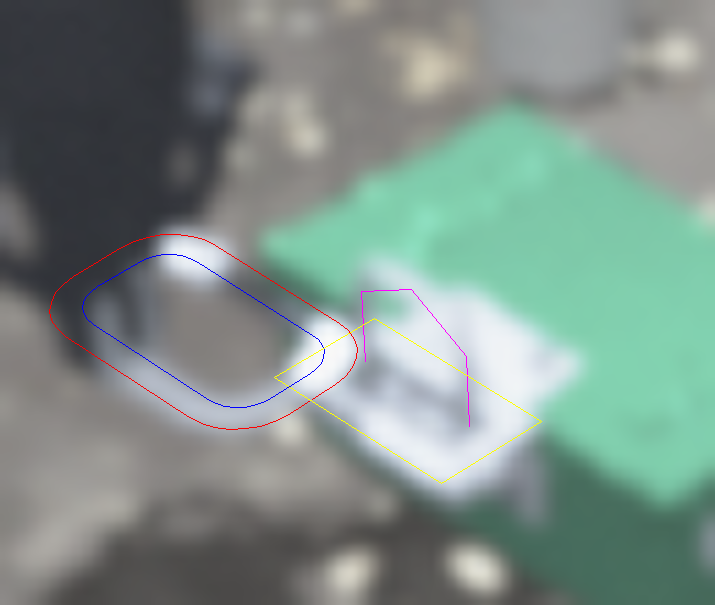

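```bash
python3 -m inch '[[-1,0,3,8,0],[-1,0,2,5,0],[-1,0,0,0,0],[-1,0,0,0,0]]'; python3 -c "
from hov import *
run('v3',{'side':(140,195,190,255,11)})"
```

```text
clock: 18.85
position: [0.4162, 0.099, 0.0883]
ee_rot: [-0.003, 0.993, 0.117, 0.019]
contact_force: [1.0, 0.1, -1.0]
width: 0.0075
t 18.85 pos [0.4162 0.099  0.0883] phi 13.4 zt [ 0.038  0.01  -0.999] F [ 1.   0.1 -1. ] w 0.0075 q [ 0.06  0.18  2.05  0.01  0.88 -0.18]
leg in hook x,y,z mm [10.4 43.5 -2.7]
mouth [0.4756 0.0823 0.0924] nose [0.4599 0.0457 0.0859] tail [0.4355 0.1478 0.086 ] gate side [0.4783 0.0974 0.0871]
```

View pics/v3_side.png

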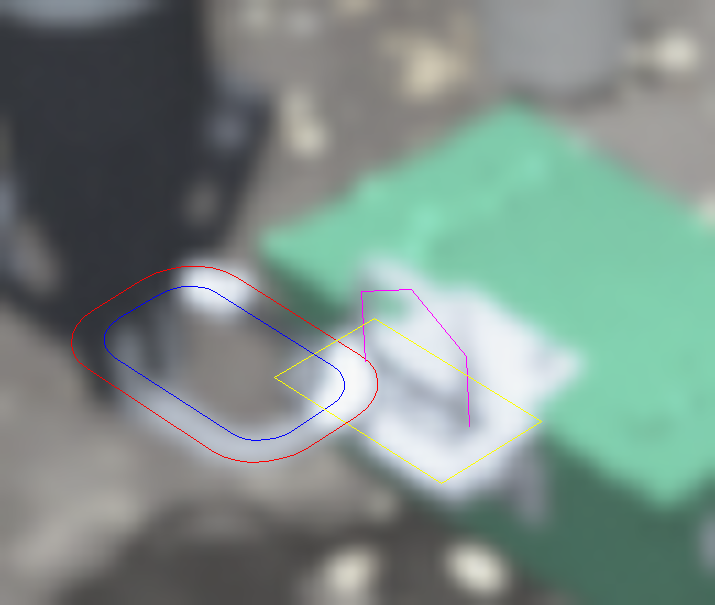

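```bash
python3 -m inch '[[-1,5,-2,-0.7,0],[-1,6,-1,-0.7,0],[-1,0,0,0,0]]'; python3 -c "
from hov import *
run('v4',{'side':(140,195,190,255,11),'top':(185,245,160,235,10)})"
```

```text
clock: 19.15
position: [0.4274, 0.1048, 0.0908]
ee_rot: [-0.003, 0.993, 0.116, 0.02]
contact_force: [0.4, 0.4, -0.4]
width: 0.0073
t 19.15 pos [0.4274 0.1048 0.0908] phi 13.4 zt [ 0.039  0.01  -0.999] F [ 0.4  0.4 -0.4] w 0.0073 q [ 0.08  0.19  2.02  0.01  0.89 -0.16]
leg in hook x,y,z mm [13.3 31.2 -4.8]
mouth [0.4867 0.0881 0.095 ] nose [0.471  0.0514 0.0885] tail [0.4467 0.1536 0.0886] gate side [0.4895 0.1031 0.0897]
```

View pics/v4_top.png

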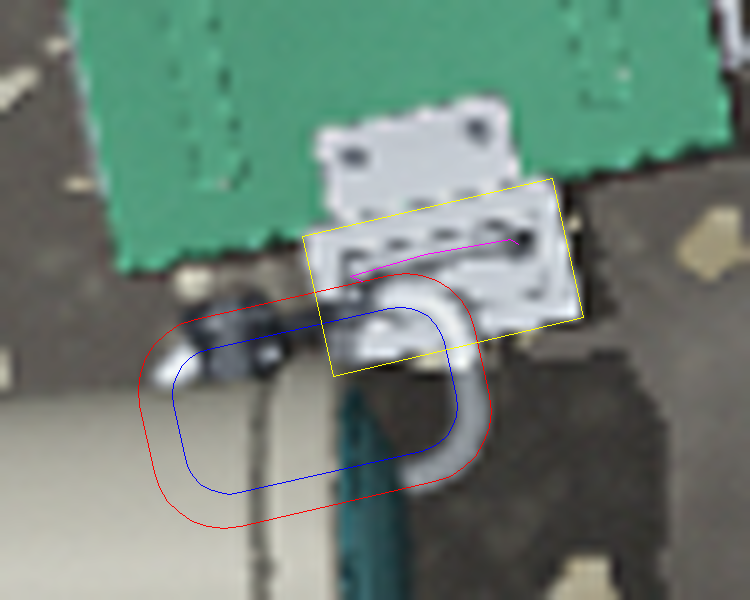

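View pics/v4_side.png

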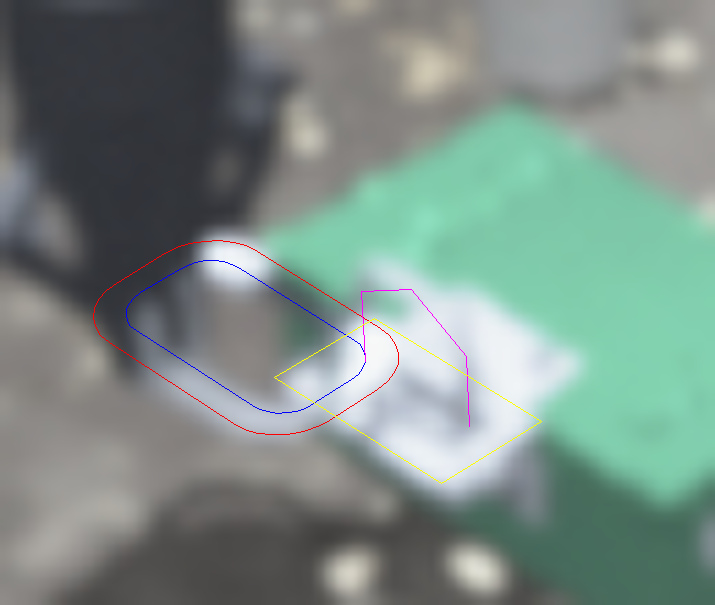

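```bash
python3 -m inch '[[-1,6,0,-0.3,0],[-1,6,0,-0.3,0],[-1,6,0,-0.3,0]]'; python3 -c "
from hov import *
run('v5',{'side':(140,195,190,255,11),'top':(185,245,160,235,10)})"
```

```text
clock: 19.5
position: [0.4399, 0.1086, 0.0912]
ee_rot: [-0.003, 0.993, 0.117, 0.015]
contact_force: [-2.6, -2.4, -0.6]
width: 0.0075
t 19.5 pos [0.4399 0.1086 0.0912] phi 13.4 zt [ 0.029  0.009 -1.   ] F [-2.6 -2.4 -0.6] w 0.0075 q [ 0.08  0.21  1.99  0.01  0.91 -0.16]
leg in hook x,y,z mm [14.2 18.2 -4.1]
mouth [0.4993 0.0919 0.0947] nose [0.4836 0.0553 0.0885] tail [0.4592 0.1574 0.0887] gate side [0.5021 0.107  0.0894]
```

View pics/v5_top.png

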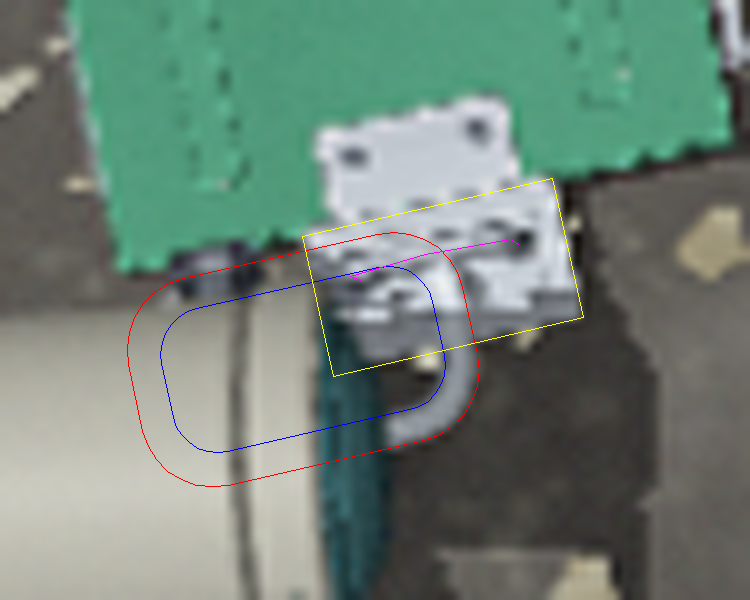

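View pics/v5_side.png

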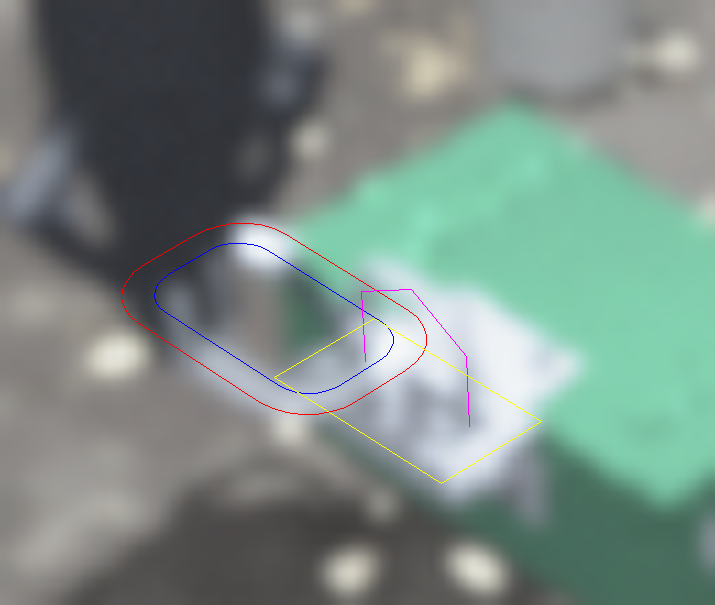

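```bash
python3 -m inch '[[-1,7,0.5,-0.2,0],[-1,7,0.5,-0.2,0]]'; python3 -c "
from hov import *
run('v6',{'top':(185,245,160,235,10)})"
```

```text
clock: 19.77
position: [0.4517, 0.1105, 0.091]
ee_rot: [-0.003, 0.993, 0.117, 0.012]
contact_force: [-3.9, -1.1, -0.5]
width: 0.0075
t 19.77 pos [0.4517 0.1105 0.091 ] phi 13.4 zt [ 0.023  0.008 -1.   ] F [-3.9 -1.1 -0.5] w 0.0075 q [ 0.09  0.23  1.96  0.01  0.93 -0.15]
leg in hook x,y,z mm [13.3  6.3 -3.4]
mouth [0.5112 0.0939 0.0943] nose [0.4954 0.0572 0.0881] tail [0.471  0.1594 0.0884] gate side [0.5139 0.1089 0.089 ]
```

View pics/v6_top.png

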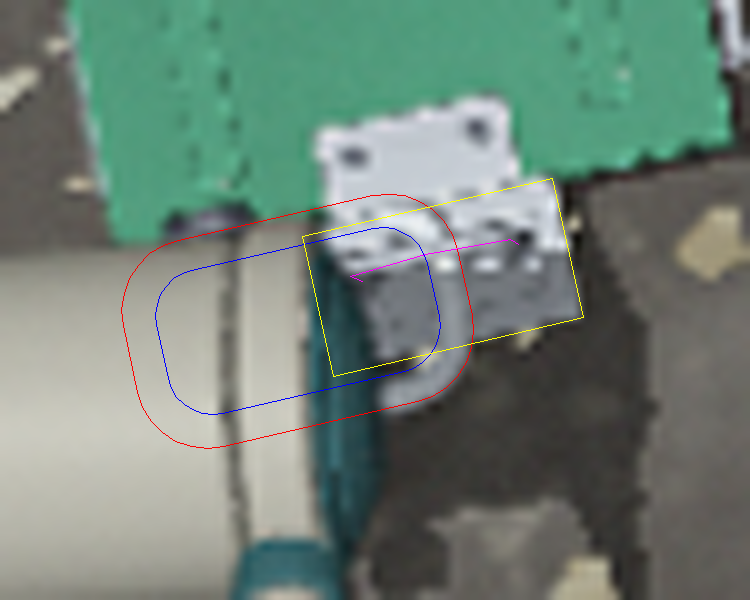

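Good: the force is about 4 N and the leg is at hook y≈6. I'll keep pushing.

```bash
python3 -m inch '[[-1,7,0.3,0,0],[-1,7,0.3,0,0],[-1,3,0,0,0]]'; python3 -c "
from hov import *
run('v7',{'side':(140,195,190,255,11)})"
```

```text
clock: 20.07
position: [0.4705, 0.1152, 0.0912]
ee_rot: [-0.004, 0.993, 0.116, 0.012]
contact_force: [0.0, -0.4, -0.9]
width: 0.0074
t 20.07 pos [0.4705 0.1152 0.0912] phi 13.4 zt [ 0.023  0.01  -1.   ] F [ 0.  -0.4 -0.9] w 0.0074 q [ 0.09  0.26  1.92  0.01  0.94 -0.15]
leg in hook x,y,z mm [ 13.5 -13.   -3. ]
mouth [0.5299 0.0985 0.0944] nose [0.5141 0.0619 0.0881] tail [0.4898 0.164  0.0886] gate side [0.5326 0.1136 0.0891]
```

View pics/v7_side.png

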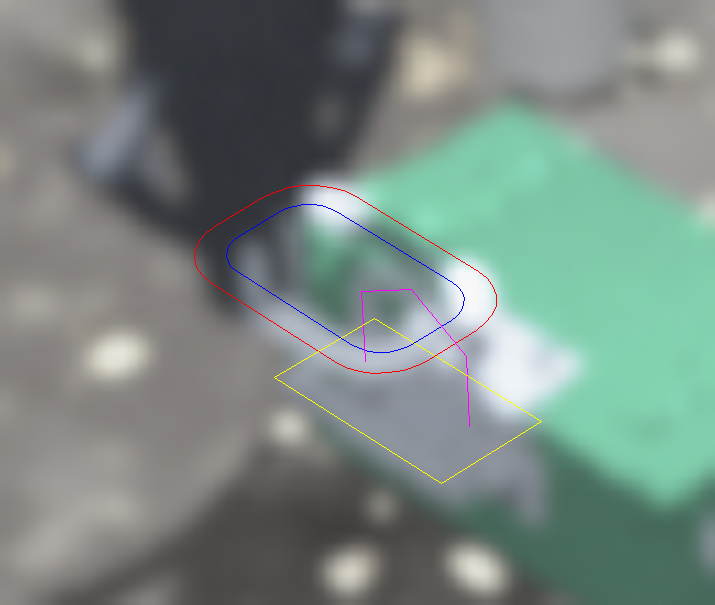

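```bash
python3 -m inch '[[-1,-1,0,4,0],[-1,-1,0,4,0],[-1,0,0,0,0]]'; python3 -c "
from hov import *
run('v8',{'side':(140,195,190,255,11),'top':(185,245,160,235,10)})"
```

```text
clock: 20.37
position: [0.4738, 0.1149, 0.0839]
ee_rot: [-0.003, 0.993, 0.117, 0.017]
contact_force: [-0.2, -0.8, -1.0]
width: 0.0073
t 20.37 pos [0.4738 0.1149 0.0839] phi 13.4 zt [ 0.033  0.01  -0.999] F [-0.2 -0.8 -1. ] w 0.0073 q [ 0.09  0.26  1.93  0.01  0.91 -0.15]
leg in hook x,y,z mm [ 12.5 -16.    4.2]
mouth [0.5332 0.0982 0.0877] nose [0.5174 0.0616 0.0813] tail [0.4931 0.1637 0.0815] gate side [0.5359 0.1133 0.0824]
```

View pics/v8_side.png

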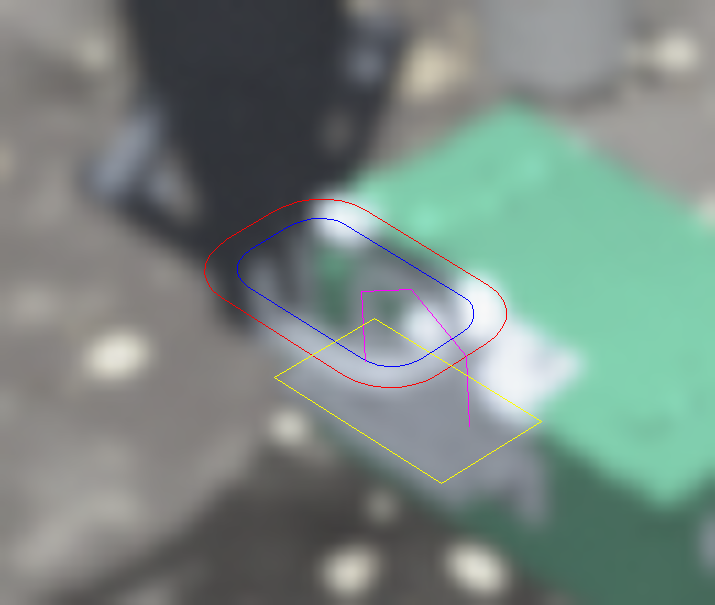

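```bash
python3 -m inch '[[-1,-4,0,3,0],[-1,-2,0,2,0],[-1,0,0,0,0]]'; python3 -c "
from hov import *
run('v9',{})"
```

```text
clock: 20.72
position: [0.4678, 0.1134, 0.0789]
ee_rot: [-0.003, 0.993, 0.117, 0.018]
contact_force: [-0.4, -0.8, -1.1]
width: 0.0071
t 20.72 pos [0.4678 0.1134 0.0789] phi 13.4 zt [ 0.034  0.01  -0.999] F [-0.4 -0.8 -1.1] w 0.0071 q [ 0.09  0.26  1.95  0.01  0.89 -0.15]
leg in hook x,y,z mm [12.3 -9.6  8.9]
mouth [0.5271 0.0967 0.0827] nose [0.5114 0.0601 0.0763] tail [0.4871 0.1622 0.0765] gate side [0.5299 0.1118 0.0775]
```

```bash
python3 -m inch '[[-0.45,0,0,0,0],[-0.4,0,0,0,0],[-0.4,0,0,0,0],[-0.4,0,0,0,0]]'; python3 -c "
from hov import *
run('v10',{'side':(140,195,190,255,11),'top':(185,245,160,235,10)})"
```

```text
clock: 21.05
position: [0.4679, 0.1133, 0.0794]
ee_rot: [-0.003, 0.993, 0.117, 0.018]
contact_force: [-0.0, 0.1, -0.1]
width: 0.0255
t 21.05 pos [0.4679 0.1133 0.0794] phi 13.4 zt [ 0.036  0.01  -0.999] F [-0.   0.1 -0.1] w 0.0255 q [ 0.09  0.26  1.95  0.01  0.89 -0.15]
leg in hook x,y,z mm [12.2 -9.8  8.4]
mouth [0.5273 0.0966 0.0833] nose [0.5116 0.06   0.0769] tail [0.4873 0.1621 0.0771] gate side [0.5301 0.1117 0.0781]
```

View pics/v10_side.png

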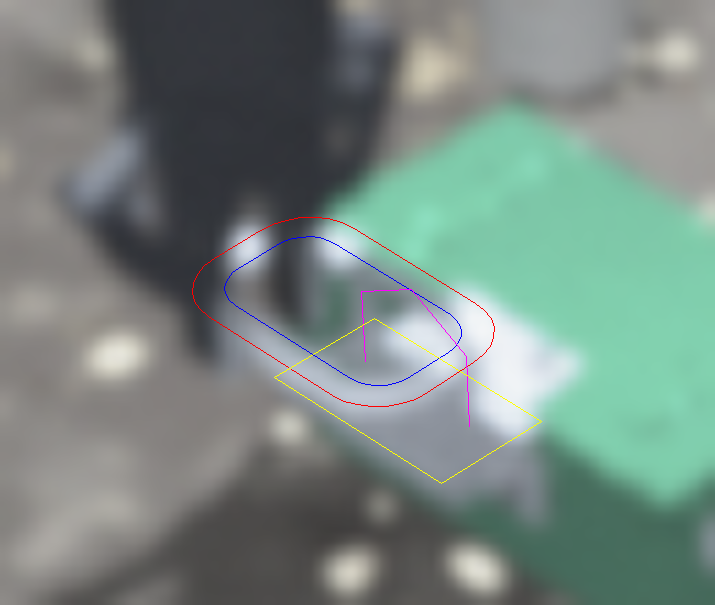

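Released. Now lifting straight up and then away to the robot's right, to clear both views.

```bash
python3 -m inch '[[-0.4,0,0,-12,0],[-0.4,0,0,-25,0],[-0.4,0,0,-40,0],[-0.4,0,0,-40,0],[-0.4,0,0,-40,0],[-0.4,-30,0,-20,0],[-0.4,-35,0,0,0],[-0.4,0,40,0,0],[-0.4,0,40,0,0],[-0.4,0,40,0,0],[-0.4,0,40,0,0],[-0.4,0,40,0,0],[-0.4,0,40,0,0],[-0.4,0,40,0,0],[-0.4,0,0,0,0]]'; python3 -c "
from h import *
goto()
p=eyes.get_image('side'); save(p,'s20.png',(130,210,190,290),8)
p=eyes.get_image('top'); save(p,'t20.png',(170,230,150,240),8); save(p,'t20f.png')
for t in ('hook_mouth','hook_spine','snap_hook'):
  for m in mark_of(p,t)[:1]: print(t,m)
"
```

```text
clock: 22.4
position: [0.4654, -0.1844, 0.2661]
ee_rot: [-0.001, 0.992, 0.123, 0.024]
contact_force: [0.1, -0.2, -0.0]
width: 0.0255
t 22.4 pos [ 0.4654 -0.1844  0.2661] phi 14.1 zt [ 0.048  0.008 -0.999] F [ 0.1 -0.2 -0. ] w 0.0255 q [-0.54  0.12  1.62  0.03  1.36 -0.79]
hook_mouth {'point': [202.8, 194.6], 'confidence': 0.81}
hook_spine {'point': [213.2, 195.5], 'confidence': 0.74}
snap_hook {'point': [212.5, 187.7], 'confidence': 0.63}
```

View pics/s20.png

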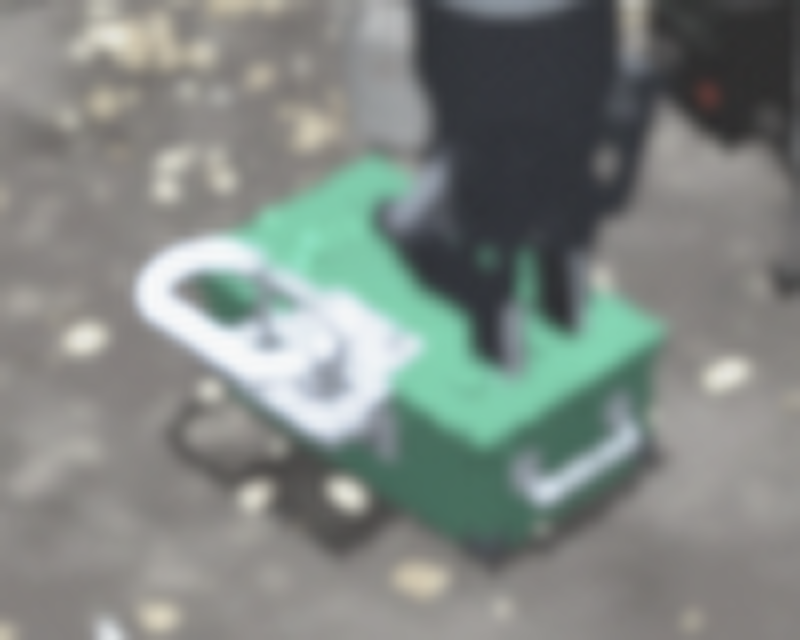

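View pics/t20.png

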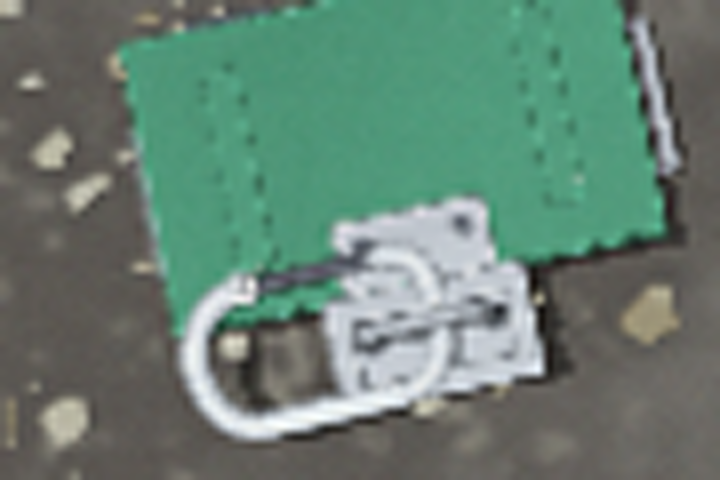

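View pics/t20f.png

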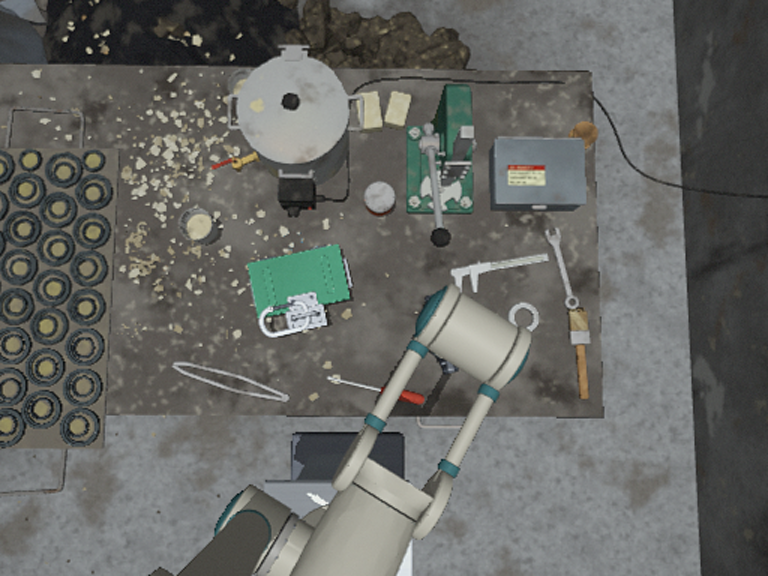

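The last views show the lid shut and the hook lying on the tongue. The gate is straight between the hinge at crop (245,290) and the nose at (370,262), and the left leg at (365,335) is inside the D. The cup and brush look untouched; the forearm half-covers the ring gauge. Handing in.

```bash
python3 -c "
from h import *
p=eyes.get_image('top'); save(p,'t21.png',(170,230,150,240),8)
a=cv2.imread('pics/t20.png').astype(int);b=cv2.imread('pics/t21.png').astype(int);print('diff',abs(a-b).max())
goto(); print(manip.sign_off())"
```

```text
diff 8
t 22.7 pos [ 0.4629 -0.1755  0.2664] phi 14.5 zt [ 0.045  0.014 -0.999] F [-0.5  0.  -0.2] w 0.0257 q [-0.53  0.11  1.63  0.04  1.37 -0.79]
the job is handed in; nothing more can be done
None
```

The job is done and handed in at 22.7 s of the 62 s allowed; `sign_off` gave no verdict.

**Punch:** it stands flange down in the round hole. About 10 N of floor contact came at the height expected for fully home. The side view then showed only the stem standing in the nest.

**Lid:** I pushed it from behind until it fell shut. The pictures show the staple up through the tongue's slot.

**Hook:** I pushed the gate against the left leg above the tongue. The force rose to about 4 N and dropped to 0 once the leg was about 13 mm past the hook's centre line. I then lowered the hook and let it go. The last top view shows the gate straight and shut with the leg inside the D, and two pictures taken moments apart match. The gripper is well clear and touching nothing.

**Checks that disagreed or were not made:**
- **Case position:** the first estimate was about 4 mm off sideways against the tongue edges, so I corrected it before locking.
- **Camera and tilt:** the side camera read about 1 pixel high, and the tool picked up a tilt of 1 to 3 degrees. Neither stopped a step.
- **Gate:** I judged it shut from the force drop and the picture, and did not pull back on it.
- **Other tools:** the robot never went near them, but in the last picture the forearm partly covers the ring gauge.

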